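# Fill the spice mill and start it

## Task

Pick up the beech scoop by its handle and tip all five nutmegs from it into the steel hopper of the spice mill, spilling none, then set the empty scoop back down level on the cork mat. After that, start the mill: push its red sprung dial down firmly and, keeping it down, turn it clockwise as far as it goes, then let it spring back up; do not force it round while it is up and locked. Leave the white bowl and the glass jar where they stand.

Things in the scene. Friction and masses are not known exactly. Their poses are not given: they have to be found in the camera images.
- mill: Black spice mill fixed to the counter, 135 (its x) by 285 (its y) mm, flat deck 80 mm above the counter. Origin: centre of the underside. The steel hopper stands on the deck at its y = +75 mm, the dial at its y = -85 mm. May stand left or right of the robot
- hopper_rim (a point): Centre of the hopper's round mouth, at rim height, 150 mm above the counter. The hopper is a round steel funnel, mouth radius 71 mm outside, wall 3 mm, 66 mm deep inside
- hopper_floor (a point): Centre of the closed floor inside the hopper, 84 mm above the counter; floor radius about 33 mm, the wall flares up to the mouth
- dial_grip (a point): Point on the dial's upright axis, 43 mm above the deck when up, in the middle of the red grip bar: 14 mm thick, 48 mm long, 36 mm high (22 to 58 mm above the deck). Its long side lies along this point's x, its flat sides face the point's y; a white line on top points to -x. Below it a grey skirt disc, radius 24 mm, top 22 mm above the deck, moves with it
- dial_press (a joint): How far the dial is pushed down, m: 0 up, 0.012 down at a hard stop. Spring: about 5 N to start, 11 N fully down. The dial is locked against turning until pushed down almost to that stop (0.0105 or more), by a fixed steel tooth beside the skirt (within 37 mm of the axis, top 18 mm above the deck)
- dial (a joint): Turn of the dial, rad, clockwise seen from above: 0 off, 1.2 on (hard stop). Let go part-way, its pin stays caught under the lock tooth and it cannot rise; at the on stop it springs back up
- mat: Cork mat fixed to the counter, 200 (its x) by 140 (its y) by 4 mm thick. Origin: centre of the underside. The scoop starts on it, its tray about central, its handle hanging over the mat's -x edge
- scoop: Open beech scoop. Tray 130 (its x) by 90 (its y) mm, floor 6 mm, walls 5 mm thick and 48 mm high at both sides and the rear (-x). The front (+x) end is open but for a ramp that rises at 40 degrees from the floor (from x = 43 mm) to 24 mm at the lip. Origin: centre of the tray's underside; z up. Empty about 0.22 kg
- scoop_grip (a point): Middle of the scoop's handle: a bar with flat upright sides, 18 mm wide (scoop y), 22 mm high, running 95 mm back (scoop -x) from the rear wall. The point lies at scoop (-105, 0, 37) mm, 40 mm behind the rear wall; axes as the scoop's
- scoop_in (a point): Point on the tray's inner floor, at scoop (-10, 0, 6) mm
- scoop_lip (a point): Middle of the top edge of the front lip, at scoop (64, 0, 24) mm; the nutmegs leave over it when the front is tipped down steeply (60 degrees or more)
- nutmeg1: One of five brown nutmegs, 33 mm long (its y), 25 mm thick, 11 g; origin at its centre. Starts in the scoop
- nutmeg2: One of five brown nutmegs, 33 mm long (its y), 25 mm thick, 11 g; origin at its centre. Starts in the scoop
- nutmeg3: One of five brown nutmegs, 33 mm long (its y), 25 mm thick, 11 g; origin at its centre. Starts in the scoop
- nutmeg4: One of five brown nutmegs, 33 mm long (its y), 25 mm thick, 11 g; origin at its centre. Starts in the scoop
- nutmeg5: One of five brown nutmegs, 33 mm long (its y), 25 mm thick, 11 g; origin at its centre. Starts in the scoop
- bowl: White porcelain bowl, rim radius 55 mm, 50 mm high, loose bystander. Origin: centre of the underside
- jar: Glass jar with red lid, radius 29 mm, 95 mm high, loose bystander. Origin: centre of the underside
There are look-alikes about, which are no part of the job. Leave any green or purple look-alike of the nutmeg5 alone. Of the things that look like the scoop, take the one that is nearest to the robot's base at the start.

How it is judged:
By the outcome, as a careful person would: the job done as asked, in the order asked, and still so for the second after the job is handed in, with the robot touching nothing.
It also fails if it takes over 72 s, if anything falls off the work surface, if the arm or the gripper's body presses on something with over 40 N, if the wrist force passes 120 N, or if a joint passes its speed limit or range.

## Robot

A 6-joint arm with a two-finger parallel gripper is mounted at the origin on the work surface. World frame = base frame: x ahead of the robot, y to its left, z up, the work surface at z = 0. Lengths are in m, angles in rad, forces in N, time in s.
With the tool pointing down it reaches from about 0.275 to 0.75 m from the base axis. Payload 10.2 kg.
Tool frame: the origin (TCP) lies at the very end of the fingers, on their centre line; the grasp point (between the pads) lies 19 mm behind it (arm.grip_point_offset is the z of the grasp point in the tool frame, in m); z points along the fingers, y is the line along which they close (so a half turn about z gives the same grasp; the last joint's range is limited). The gripper opens to 85 mm and grips with 20 to 120 N. Pads are 22 mm wide; open, the fingers measure 114 mm over their backs; the gripper's body (76 mm by 85 mm) begins 54 mm behind the grasp point. The pads swing forward as they close: fully open they stand 13 mm farther back than shut.
Start: joints at [0.932, 0.313, 1.498, -0, 1.331, -0.223], TCP at [0.212, 0.48, 0.205] pointing down, gripper open.
Joint ranges: [-2.94, 2.94], [-0.97, 2.17], [0.19, 2.56], [-1.23, 4.37], [0.02, 3.11], [-2.88, 2.88]. Speed limits (rad/s): [2.39, 2.39, 3.01, 3.14, 3.14, 3.14].

## Interface

Orientations are given as a unit quaternion [w, x, y, z].
In Python, from workcell import get_obs, optics, close_job, arm gives the robot as it stands.
- The arm moves only by the tool servo_tool, never from a script. Its argument "steps" is text: rows parted by semicolons, each of 7 numbers parted by spaces: the opening, from 0 (shut) to 1 (fully open), then the shift along the world's x, y, z scaled (see below), then the turn, a rotation vector about the world's x, y, z scaled (see below). In form: grip x y z ax ay az; .... A call has 1 to 8 rows; each row is the pose to reach, as a shift and turn from the pose commanded when the call began; what a row does not reach only later rows make up. The controller multiplies each number of a shift by 50 cm and each number of a turn by 120 degrees. A row lasts 1/12 s, in which the tool goes at most 41.7 mm and 7.16 degrees, less where a joint would pass 70% of its speed; a pose out of reach is approached as far as the arm can. A call with a number of a shift or a turn outside -1 to 1 is refused whole. A call with a gripper value outside its range is refused whole. The fingers move at their own pace and stop on an object; the grip force is fixed at half the most. Time passes only in rows, so rows that repeat a pose let the fingers close. It gives the time, the measured TCP pose, the force, the opening and the grip force at its end, in the units of the state.
- get_obs(): the state, without advancing time (a new reading comes with each control period).
- optics.get_image(name): name is "scene" or "side" or "wrist"; returns a dict with "image" (480x640x3 uint8, red, green, blue), "z_map" (480x640 float32, m along the optical axis (not along the pixel's ray), 0 where there is no reading), "fx", "fy", "cx", "cy" (pixels), "pose" (4x4, takes a point from camera to world coordinates). Camera axes: x right, y down, z forward; pixel columns grow to the right and rows downward; lengths in m; the calibration is good to about 2 mm. A picture is of the moment at which its call begins.
- close_job(): hands the job in; it is judged then, once.
The state is a dict: "t": time; "joint_positions": joint angles; "joint_vel": joint speeds; "joint_torque": joint torques, N m; "ee_pos": TCP position; "tool_rot": TCP orientation; "force": force on the tool from outside, world axes, zero at the start; "torque": the same for the moment, N m; "grip_width": opening from 0.0 (shut) to 1.0 (fully open); "grip_force": force on a finger pad.
Only numpy, scipy, OpenCV 4.12 (cv2) and the standard library are available. Lean on these libraries where they do the work, as an engineer would, in place of code of your own. Each camera call takes 0.05 s, during which the arm holds its last target. There are 200 camera calls.

## Working session

There is one attempt and no reset: what is moved stays moved. The work goes in short steps, Python scripts to look and compute and a tool call to move; the robot and the scene stay as the last step left them, time stands still between calls to the robot, and variables do not carry over. Pictures are saved under pics/ and viewed, at most 10 in all, crops included, and the job is handed in when it is done.

Besides the shell and the picture viewer there is one more tool, called after "Call:" by a JSON object that holds its "api" and its "payload", one argument or row to a line. servo_tool: Moves the arm, as the interface text tells. Shifts and turns lie within -1 to 1; 1 stands for 50 cm of shift or 120 degrees of turn. Its arguments: {"type":"object","properties":{"steps":{"type":"string"}},"required":["steps"]}

```bash
ls; mkdir -p pics
python3 - <<'E'
from workcell import get_obs, optics, arm
import cv2, numpy as np, pickle
o=get_obs();print({k:np.round(v,3) for k,v in o.items()}, arm.grip_point_offset)
ims={}
for n in ("scene","side"):
    d=optics.get_image(n);ims[n]=d
    print(n,d['fx'],d['cx'],d['cy'],np.round(d['pose'],3).tolist())
pickle.dump(ims,open('im0.pkl','wb'))
for n in ims: cv2.imwrite(f'pics/{n}0.png',ims[n]['image'][...,::-1])
E
```

```text
pics
{'t': np.float64(0.0), 'joint_positions': array([ 0.932,  0.313,  1.498, -0.   ,  1.331, -0.223]), 'joint_vel': array([ 0.   , -0.   ,  0.003,  0.001,  0.   ,  0.001]), 'joint_torque': array([ 1.0000e-03, -4.1225e+01, -2.5975e+01, -0.0000e+00,  4.0000e-03,
        0.0000e+00]), 'ee_pos': array([0.212, 0.48 , 0.204]), 'tool_rot': array([-0.   ,  0.206,  0.978, -0.001]), 'force': array([-0.584,  0.888, -0.492]), 'torque': array([0.026, 0.015, 0.014]), 'grip_force': np.float64(0.0), 'grip_width': np.float64(1.002)} -0.0187
scene 483.8787944998138 319.79596490258774 249.11567830126327 [[0.518, 0.62, -0.59, 1.245], [0.856, -0.372, 0.36, -0.486], [0.004, -0.691, -0.723, 0.866], [0.0, 0.0, 0.0, 1.0]]
side 572.0372565451701 317.5248597173575 237.97911131436422 [[0.716, -0.501, 0.486, 0.093], [-0.698, -0.533, 0.478, -0.647], [0.019, -0.682, -0.732, 0.951], [0.0, 0.0, 0.0, 1.0]]
```

View pics/scene0.png

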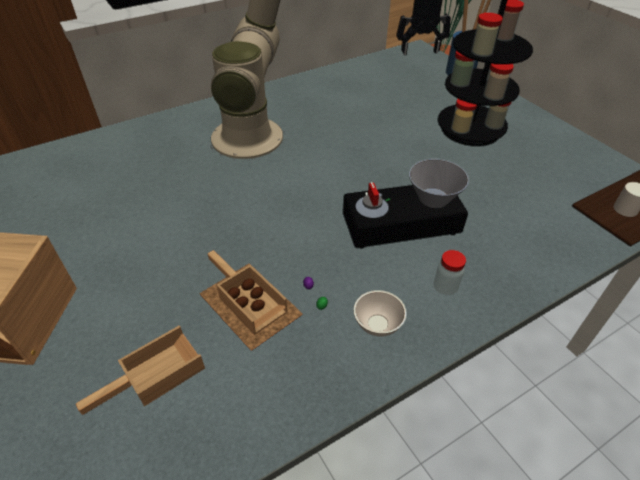

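View pics/side0.png

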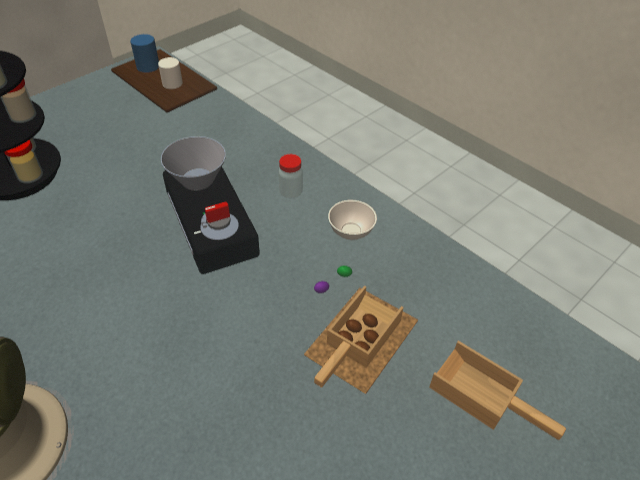

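The scene view has two scoops. One is at (255,300) on the mat with five nutmegs and its handle towards the robot. The other is an empty one at (145,370), farther from the base. The one on the mat at (255,300) is meant, because it is nearest the base, and I'll confirm it in a crop. The purple (309,283) and green (321,302) look-alikes are near its front. The mill is at (405,215), with the hopper at (438,185) and the dial at (373,200).

```bash
cat > h.py <<'E'
import numpy as np, cv2
def cloud(d):
    z=d['z_map'].astype(float);v,u=np.mgrid[:480,:640]
    P=np.stack([(u-d['cx'])/d['fx']*z,(v-d['cy'])/d['fy']*z,z],-1)
    W=P@d['pose'][:3,:3].T+d['pose'][:3,3]; W[z==0]=np.nan
    return W
E
python3 - <<'E'
import pickle,numpy as np,cv2
from h import cloud
ims=pickle.load(open('im0.pkl','rb'))
im=ims['scene']['image'][225:425,60:340,::-1]
cv2.imwrite('pics/crop.png',cv2.resize(im,None,fx=2.8,fy=2.8,interpolation=cv2.INTER_CUBIC))
def rect(p):
    r=cv2.minAreaRect((p*1000).astype(np.float32));return np.round(cv2.boxPoints(r)).tolist(),np.round(r[0]),np.round(r[1]),round(r[2],1)
boxes={'scene':dict(scoop=(195,330,205,345),mill=(335,475,155,250),bowl=(350,410,285,340),jar=(430,470,245,295)),
'side':dict(scoop=(300,420,280,392),mill=(155,262,130,275),bowl=(320,380,195,242),jar=(272,305,150,200))}
allp={}
for n,b in boxes.items():
    W=cloud(ims[n]);hsv=cv2.cvtColor(ims[n]['image'],cv2.COLOR_RGB2HSV)
    for k,(a,c,e,f) in b.items():
        P=W[e:f,a:c].reshape(-1,3);H=hsv[e:f,a:c].reshape(-1,3)
        def rep(name,m):
            p=P[m]
            if len(p)<5: print(n,name,len(p));return
            print(n,name,len(p),'mean',np.round(p.mean(0)*1000,1),'rect',*rect(p[:,:2]))
            allp.setdefault(name,[]).append(p)
        z=P[:,2];h,s,v=H.T.astype(int)
        if k=='scoop':
            wood=(h>8)&(h<25)&(s>70)
            rep('top',wood&(z>.046)&(z<.058)); rep('mat',wood&(z>-.004)&(z<.009))
        elif k=='mill':
            red=((h<8)|(h>172))&(s>150)&(z>.09)
            rep('dial',red);rep('dialtop',red&(z>.134)); rep('deck',(v<60)&(z>.074)&(z<.086)); rep('rim',(z>.144)&(z<.156)&(s<80))
        else: rep(k,z>.035 if k=='bowl' else (z>.08)); 
pickle.dump(allp,open('pts.pkl','wb'))
for k in('rim',):
    for p in allp[k]+[np.vstack(allp[k])]:
        A=np.c_[2*p[:,:2],np.ones(len(p))];s=np.linalg.lstsq(A,(p[:,:2]**2).sum(1),rcond=None)[0];print(k,s[:2],np.sqrt(s[2]+s[0]**2+s[1]**2))
E
```

```text
scene top 702 mean [ 565.3 -284.5   51. ] rect [[449.0, -258.0], [466.0, -349.0], [687.0, -307.0], [669.0, -216.0]] [ 568. -283.] [225.  92.] 10.9
scene mat 1903 mean [ 630.9 -292.6    4.2] rect [[397.0, -241.0], [423.0, -382.0], [716.0, -328.0], [691.0, -188.0]] [ 557. -285.] [298. 143.] 10.4
scene dial 144 mean [555.5  81.4 128.1] rect [[514.0, 98.0], [559.0, 62.0], [575.0, 81.0], [530.0, 118.0]] [545.  90.] [25. 58.] 50.7
scene dialtop 59 mean [551.9  83.8 137.1] rect [[525.0, 87.0], [566.0, 71.0], [571.0, 84.0], [531.0, 101.0]] [548.  86.] [15. 44.] 68.1
scene deck 2566 mean [588.  148.2  79.3] rect [[465.0, 55.0], [595.0, 10.0], [687.0, 277.0], [557.0, 322.0]] [576. 166.] [283. 138.] 70.9
scene rim 362 mean [594.7 245.5 147.9] rect [[503.0, 226.0], [616.0, 139.0], [700.0, 248.0], [587.0, 336.0]] [601. 237.] [139. 143.] 52.3
scene bowl 662 mean [788.3 -58.4  44.9] rect [[721.0, -79.0], [811.0, -141.0], [871.0, -52.0], [781.0, 9.0]] [796. -66.] [107. 109.] 55.8
scene jar 421 mean [792.  127.4  93. ] rect [[755.0, 116.0], [804.0, 97.0], [823.0, 144.0], [774.0, 163.0]] [789. 130.] [
[... 564 characters left out ...]
9. 47.] 75.6
side deck 3222 mean [557.8 142.6  80.5] rect [[461.0, 56.0], [587.0, 11.0], [681.0, 275.0], [555.0, 319.0]] [571. 165.] [280. 134.] 70.4
side rim 495 mean [605.5 250.9 148.6] rect [[511.0, 289.0], [551.0, 153.0], [687.0, 193.0], [647.0, 329.0]] [599. 241.] [142. 142.] 16.3
side bowl 610 mean [801.5 -58.4  45.1] rect [[719.0, -42.0], [767.0, -138.0], [868.0, -87.0], [820.0, 9.0]] [794. -64.] [113. 107.] 26.5
side jar 332 mean [783.7 129.5  93.8] rect [[753.0, 146.0], [773.0, 99.0], [822.0, 120.0], [802.0, 166.0]] [788. 133.] [53. 50.] 22.6
rim [0.60094252 0.2368108 ] 0.06831355609931239
rim [0.59829844 0.23957444] 0.0680356800239792
rim [0.59967036 0.23827797] 0.06809260110521186
```

View pics/crop.png

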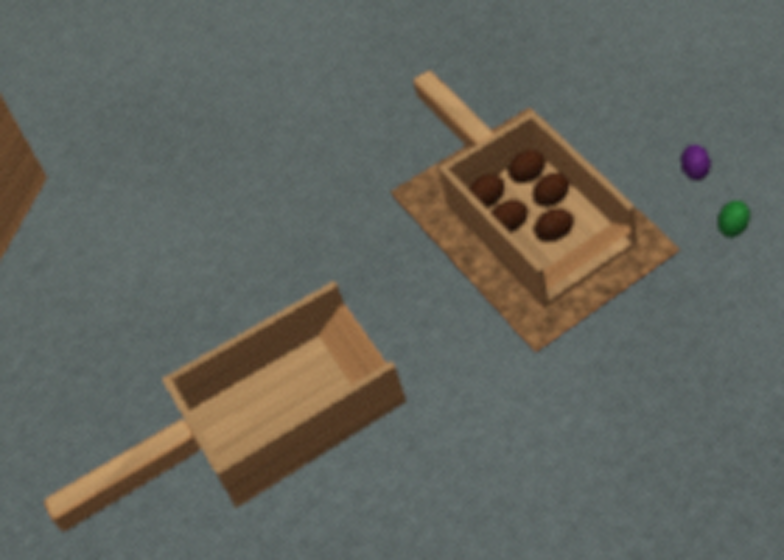

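Confirmed: the crop shows the scoop on the cork mat at crop (540,210), five brown nutmegs inside, handle at (450,105). The other, at (230,400), is empty and not on a mat. Next I check what `arm` offers.

Call:
{"api": "servo_tool", "payload": {
  "steps": "1 0.199 -0.515 0 0 0 -0.404;1 0.199 -0.515 0 0 0 -0.404;1 0.199 -0.515 0 0 0 -0.404;1 0.199 -0.515 0 0 0 -0.404;1 0.199 -0.515 0 0 0 -0.404;1 0.199 -0.515 0 0 0 -0.404;1 0.199 -0.515 0 0 0 -0.404;1 0.199 -0.515 0 0 0 -0.404"
}}

```text
t: 0.77
ee_pos: [0.3128, 0.2195, 0.2045]
tool_rot: [0.0, 0.594, 0.805, -0.0]
force: [-1.0, -0.3, -0.0]
grip_width: 1.0
grip_force: 0.0
```

```bash
cat > o.py <<'E'
from workcell import get_obs
import numpy as np, json
from scipy.spatial.transform import Rotation as Rn
o=get_obs(); open('log.jsonl','a').write(json.dumps([list(map(float,o[k])) for k in('joint_positions','ee_pos','tool_rot')])+'\n')
R=Rn.from_quat(np.roll(o['tool_rot'],-1)).as_matrix()
print('t',round(float(o['t']),2),'tcp',np.round(o['ee_pos']*1000,1),'grip',np.round((o['ee_pos']-.0187*R[:,2])*1000,1),'j',np.round(o['joint_positions'],3),'F',np.round(o['force'],1),'T',np.round(o['torque'],2),'w',round(float(o['grip_width']),3),round(float(o['grip_force']),1))
print('tool y az',round(float(np.degrees(np.arctan2(R[1,1],R[0,1]))),2),'z',np.round(R[:,2],3),'yz',round(R[2,1],3))
E
python3 o.py
```

```text
t 0.77 tcp [312.8 219.5 204.5] grip [312.8 219.5 223.2] j [ 3.030e-01 -1.000e-02  1.878e+00 -1.000e-03  1.274e+00  5.000e-03] F [-1.  -0.3 -0. ] T [-0.04 -0.    0.03] w 1.0 0.0
tool y az 17.14 z [ 0.    -0.001 -1.   ] yz -0.0
```

Call:
{"api": "servo_tool", "payload": {
  "steps": "1 0.199 -0.515 0 0 0 -0.404;1 0.199 -0.515 0 0 0 -0.404;1 0.199 -0.515 0 0 0 -0.404;1 0.199 -0.515 0 0 0 -0.404;1 0.199 -0.515 0 0 0 -0.404;1 0.199 -0.515 0 0 0 -0.404;1 0.199 -0.515 0 0 0 -0.404;1 0.199 -0.515 0 0 0 -0.404"
}}

```text
t: 1.43
ee_pos: [0.4123, -0.0381, 0.2042]
tool_rot: [0.0, 0.871, 0.49, -0.0]
force: [0.1, 0.8, -1.1]
grip_width: 1.001
grip_force: 0.0
```

```bash
python3 o.py
```

```text
t 1.43 tcp [412.3 -38.1 204.2] grip [412.3 -38.1 222.9] j [-3.760e-01  6.500e-02  1.801e+00 -1.000e-03  1.275e+00  1.690e-01] F [ 0.1  0.8 -1.1] T [0.05 0.05 0.03] w 1.001 0.0
tool y az -31.25 z [-0. -0. -1.] yz -0.0
```

Call:
{"api": "servo_tool", "payload": {
  "steps": "1 0.199 -0.515 0 0 0 -0.404;1 0.199 -0.515 0 0 0 -0.404;1 0.199 -0.515 0 0 0 -0.404;1 0.199 -0.515 0 0 0 -0.404;1 0.199 -0.515 0 0 0 -0.404;1 0.199 -0.515 0 0 0 -0.404;1 0.199 -0.515 0 0 0 -0.404;1 0.199 -0.515 0 0 0 -0.404"
}}

```text
t: 2.1
ee_pos: [0.5114, -0.2952, 0.203]
tool_rot: [-0.0, 0.996, 0.091, -0.0]
force: [-0.9, 0.3, 0.2]
grip_width: 0.998
grip_force: 0.0
```

```bash
python3 o.py
```

```text
t 2.1 tcp [ 511.4 -295.2  203. ] grip [ 511.5 -295.2  221.7] j [-0.722  0.461  1.29  -0.     1.392  0.668] F [-0.9  0.3  0.2] T [0.06 0.03 0.02] w 0.998 0.0
tool y az -79.6 z [-0.001  0.    -1.   ] yz -0.001
```

Call:
{"api": "servo_tool", "payload": {
  "steps": "1 0 0 0 0.062 -0.328 0;1 0 0 0 0.062 -0.328 0;1 0 0 0 0.062 -0.328 0;1 0 0 0 0.062 -0.328 0;1 0 0 0 0.062 -0.328 0;1 0 0 0 0.062 -0.328 0;1 0 0 0 0.062 -0.328 0"
}}

```text
t: 2.68
ee_pos: [0.5093, -0.2908, 0.2029]
tool_rot: [-0.033, 0.935, 0.087, 0.341]
force: [-0.1, 0.8, -0.8]
grip_width: 0.998
grip_force: 0.0
```

```bash
python3 o.py
python3 - <<'E'
import json,numpy as np
from scipy.optimize import least_squares
from scipy.spatial.transform import Rotation as Rn
D=[list(map(np.array,json.loads(l))) for l in open('log.jsonl')]
D.append([np.array([.932,.313,1.498,0,1.331,-.223]),np.array([.212,.48,.2045]),np.array([0,.206,.978,0])])
ry=lambda a:Rn.from_euler('y',a);rz=lambda a:Rn.from_euler('z',a)
def fk(q,p):
    h,a2,a3,d4,d6,lat,s=p[:7]
    R=rz(q[0]); P=R.apply([s,lat,h])
    R=R*ry(q[1]);P=P+R.apply([0,0,a2])
    R=R*ry(q[2]);P=P+R.apply([a3,0,d4])
    R=R*rz(q[3])*ry(q[4]);P=P+R.apply([0,0,d6])
    return P,R*rz(q[5])
T=None
def res(p):
    out=[]
    for q,x,t in D: out+=list((fk(q,p)[0]-x)*1000)
    return out+list(np.array(p)*0.01)
s=least_squares(res,[.3,.4,0,.4,.2,.1,0]);print(np.round(s.x,4),np.round(s.fun[:-7],1))
for q,x,t in D: print((fk(q,s.x)[1].inv()*Rn.from_quat(np.roll(t,-1))).as_rotvec().round(2))
np.save('fk.npy',s.x)
E
```

```text
t 2.68 tcp [ 509.3 -290.8  202.9] grip [ 497.4 -293.1  217.2] j [-1.03   0.249  1.772  0.796  1.01  -0.048] F [-0.1  0.8 -0.8] T [-0.07  0.33 -0.01] w 0.998 0.0
tool y az -79.28 z [ 0.633  0.122 -0.765] yz -0.003
[ 2.015e-01  4.388e-01  3.900e-02  3.977e-01  2.821e-01  1.162e-01
 -2.000e-04] [ 0.  -0.1  0.  -0.  -0.1  0.  -0.1 -0.   0.  -0.   0.   0.  -0.1  0.2
 -0.1]
[-0.    0.    1.57]
[-0.    0.    1.57]
[-0.    0.    1.57]
[0.   0.   1.57]
[-0.   -0.    1.57]
```

The FK fits to 0.2 mm. Next I plan the carry and pour by IK, choosing the heading.

```bash
cat > kin.py <<'E'
import numpy as np
from scipy.optimize import least_squares
from scipy.spatial.transform import Rotation as Rn
p=np.load('fk.npy')
ry=lambda a:Rn.from_euler('y',a);rz=lambda a:Rn.from_euler('z',a)
LO=np.array([-2.94,-.97,.19,-1.23,.02,-2.88]);HI=np.array([2.94,2.17,2.56,4.37,3.11,2.88])
def fk(q):
    h,a2,a3,d4,d6,lat,s=p
    R=rz(q[0]); P=R.apply([s,lat,h]); R=R*ry(q[1]);P=P+R.apply([0,0,a2])
    R=R*ry(q[2]);P=P+R.apply([a3,0,d4]); R=R*rz(q[3])*ry(q[4]);P=P+R.apply([0,0,d6])
    return P,R*rz(q[5]+np.pi/2)
def ik(P,R,q0):
    f=lambda q:np.r_[(fk(q)[0]-P)*1000,(fk(q)[1].inv()*R).as_rotvec()*100]
    s=least_squares(f,np.clip(q0,LO+1e-3,HI-1e-3),bounds=(LO,HI));return s.x,np.abs(s.fun).max()
G=np.array([-.105,0,.037]);LIP=np.array([.064,0,.024])
def scoopR(H,tip): return rz(np.radians(H))*ry(np.radians(tip))
def toolR(RS,tilt): # grasp tilt forward (deg) in scoop frame: tool y=-scoop y
    return RS*ry(np.radians(-tilt))*Rn.from_matrix(np.c_[[1,0,0],[0,-1,0],[0,0,-1]])
def tcp_from_lip(lip,RS,tilt):
    RT=toolR(RS,tilt);g=lip+RS.apply(G-LIP);return g+RT.apply([0,0,.0187]),RT
E
python3 - <<'E'
from kin import *
q0=np.array([-1.03,.249,1.772,.796,1.01,-.048])
P,R=fk(q0);RS=scoopR(10.7,0);print('chk tool',(toolR(RS,40).inv()*R).as_rotvec().round(3))
rim=np.array([.5997,.2383,.150])
for H in range(-20,150,20):
    q=q0;line=[]
    for f in np.linspace(0,1,11):  # carry: rotate base-ish
        h=10.7+(H-10.7)*f; RS=scoopR(h,0)
        az=np.radians(-29.9+(21.7-(-29.9))*f); 
        g0=np.array([.5102,-.2932,.3]);
        lip=rim+[0,0,.1]-.06*RS.apply([1,0,0]); g1=lip+RS.apply(G-LIP)
        g=g0+(g1-g0)*f; RT=toolR(RS,40); q,e=ik(g+RT.apply([0,0,.0187]),RT,q); line.append(round(e,1))
    J=[q]
    for t in range(0,90,5):
        RS=scoopR(H,t);lip=rim+[0,0,.012+.08*(1-t/85)]-rz(np.radians(H)).apply([.015+.045*(1-t/85),0,0])
        T,RT=tcp_from_lip(lip,RS,40);q,e=ik(T,RT,q);line.append(round(e,1));J.append(q)
    J=np.array(J);print(H,'err',max(line),'min margin',np.round(np.minimum(J-LO,HI-J).min(0),2),'maxstep',np.abs(np.diff(J,axis=0)).max().round(2),'end',J[-1].round(2))
E
```

```text
chk tool [0.002 0.002 0.001]
-20 err 6.8 min margin [2.22 1.09 0.   0.58 0.56 0.  ] maxstep 0.19 end [0.08 1.04 0.19 0.58 2.55 2.39]
0 err 10.6 min margin [2.45 0.8  0.   0.7  0.51 0.48] maxstep 0.23 end [0.13 1.02 0.19 0.3  2.58 1.93]
20 err 18.2 min margin [2.72 0.62 0.   1.09 0.53 1.48] maxstep 0.23 end [ 0.22  1.01  0.19 -0.12  2.54  1.37]
40 err 12.4 min margin [2.48 0.76 0.   0.72 0.6  1.87] maxstep 0.22 end [ 0.31  1.02  0.19 -0.51  2.47  0.84]
60 err 3.4 min margin [2.4  1.06 0.   0.49 0.72 2.23] maxstep 0.19 end [ 0.37  1.04  0.19 -0.74  2.39  0.45]
80 err 0.0 min margin [2.45 1.28 0.29 0.47 0.98 2.45] maxstep 0.1 end [ 0.42  0.89  0.48 -0.76  2.13  0.29]
100 err 0.0 min margin [2.49 1.45 0.59 0.45 1.25 2.36] maxstep 0.09 end [ 0.45  0.72  0.78 -0.78  1.81  0.15]
120 err 3.6 min margin [2.48 1.05 0.   0.44 0.86 2.28] maxstep 0.09 end [ 0.46  0.57  1.04 -0.79  1.5  -0.02]
140 err 32.6 min margin [2.5  1.07 0.   0.47 1.05 2.03] maxstep 0.18 end [ 0.44  0.43  1.26 -0.76  1.19 -0.24]
```

Call:
{"api": "servo_tool", "payload": {
  "steps": "1 0.026 0 -0.07 0 0 0;1 0.026 0 -0.14 0 0 0;1 0.026 0 -0.21 0 0 0;1 0.026 0 -0.26 0 0 0;1 0.026 0 -0.30 0 0 0;1 0.026 0 -0.33 0 0 0;1 0.026 0 -0.352 0 0 0;1 0.026 0 -0.352 0 0 0"
}}

```text
t: 3.35
ee_pos: [0.524, -0.2901, 0.0267]
tool_rot: [-0.034, 0.936, 0.089, 0.34]
force: [-0.0, 0.4, -0.7]
grip_width: 1.001
grip_force: 0.0
```

```bash
python3 o.py
python3 - <<'E'
from workcell import optics
import cv2
d=optics.get_image('scene');s=optics.get_image('side')
a=cv2.resize(d['image'][200:360,160:340],None,fx=2.5,fy=2.5);b=cv2.resize(s['image'][270:430,250:430],None,fx=2.5,fy=2.5)
cv2.imwrite('pics/g.png',cv2.resize(cv2.hconcat([a,b]),(800,356))[...,::-1])
E
```

```text
t 3.35 tcp [ 524.  -290.1   26.7] grip [ 512.3 -292.4   41.1] j [-1.001  0.564  1.878  1.087  0.74  -0.473] F [-0.   0.4 -0.7] T [-0.02  0.27 -0.02] w 1.001 0.0
tool y az -79.05 z [ 0.63   0.124 -0.767] yz -0.003
```

View pics/g.png

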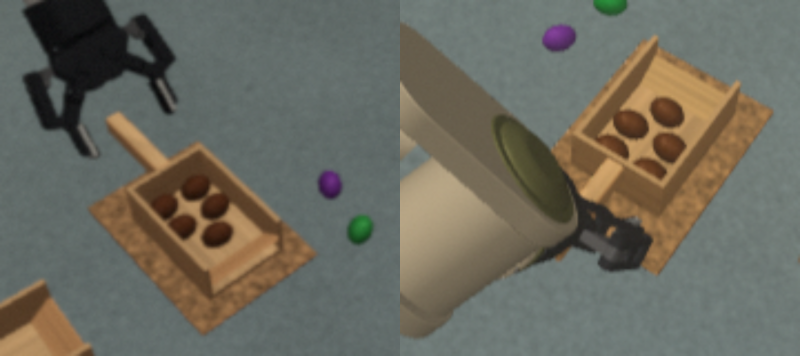

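```bash
python3 o.py
python3 - <<'E'
from workcell import optics
import cv2,numpy as np
ims=[]
for n in('scene','side'):
    d=optics.get_image(n);im=d['image'][...,::-1].copy()
    for P,c in(((.524,-.290,.027),(0,0,255)),((.510,-.293,.041),(255,0,0))):
        q=np.linalg.inv(d['pose'])@np.r_[P,1];u=d['fx']*q[0]/q[2]+d['cx'],d['fy']*q[1]/q[2]+d['cy'];print(n,np.round(u))
        cv2.circle(im,(int(u[0]),int(u[1])),2,c,-1)
    ims.append(im)
a=cv2.resize(ims[0][200:360,160:340],None,fx=2.5,fy=2.5);b=cv2.resize(ims[1][270:430,250:430],None,fx=2.5,fy=2.5)
cv2.imwrite('pics/g2.png',cv2.resize(cv2.hconcat([a,b]),(800,356)))
E
```

```text
t 3.45 tcp [ 524.5 -291.4   29. ] grip [ 512.6 -293.7   43.3] j [-1.002  0.56   1.877  1.087  0.741 -0.472] F [-0.3 -0.   0.5] T [-0.06  0.25 -0.04] w 1.001 0.0
tool y az -79.11 z [ 0.632  0.121 -0.766] yz 0.0
scene [228. 275.]
scene [224. 268.]
side [340. 359.]
side [336. 360.]
```

View pics/g2.png

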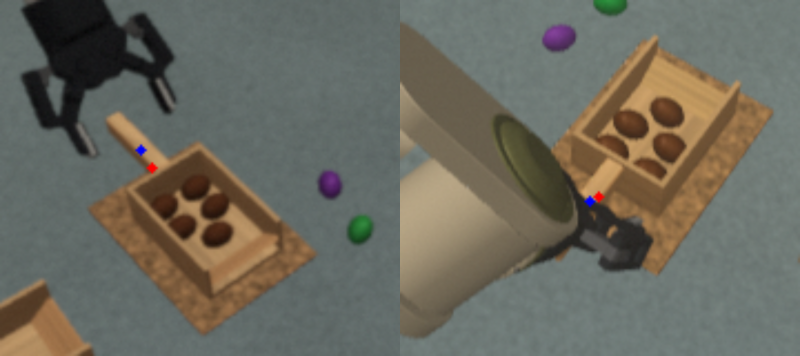

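Run:
```python
from workcell import optics
import cv2,numpy as np
from h import cloud
from kin import *
R=toolR(scoopR(10.7,0),40).as_matrix();T=np.array([.524,-.2905,.0275])
for n,(a,b,c,e) in dict(scene=(165,245,195,275),side=(300,370,340,400)).items():
    d=optics.get_image(n);W=cloud(d)[c:e,a:b].reshape(-1,3);I=d['image'][c:e,a:b].reshape(-1,3).astype(int)
    hsv=cv2.cvtColor(d['image'],cv2.COLOR_RGB2HSV)[c:e,a:b].reshape(-1,3)
    L=(W-T)@R*1000   # tool frame
    m=(W[:,2]>.02)&(hsv[:,1]<60)&(np.abs(L[:,1])<70)&(L[:,2]>-90)
    L=L[m];W=W[m];print(n,len(L),'tool-frame min',L.min(0).round(),'max',L.max(0).round())
    for s in(-1,1):
        k=L[(L[:,1]*s>0)]; 
        if len(k): j=k[:,2].argsort()[-8:];print(s,k[j].round().tolist())
```

```text
scene 382 tool-frame min [-45. -69. -90.] max [18. 69. -8.]
-1 [[9.0, -41.0, -45.0], [11.0, -42.0, -45.0], [-6.0, -40.0, -43.0], [10.0, -44.0, -43.0], [-0.0, -41.0, -43.0], [5.0, -41.0, -43.0], [10.0, -47.0, -42.0], [7.0, -42.0, -42.0]]
1 [[-22.0, 9.0, -26.0], [-21.0, 8.0, -23.0], [-15.0, 9.0, -21.0], [-11.0, 10.0, -19.0], [-8.0, 10.0, -16.0], [-7.0, 9.0, -13.0], [-2.0, 9.0, -11.0], [-0.0, 9.0, -8.0]]
side 34 tool-frame min [  7.  46. -89.] max [ 16.  64. -44.]
1 [[9.0, 50.0, -56.0], [8.0, 56.0, -56.0], [13.0, 47.0, -56.0], [9.0, 51.0, -54.0], [13.0, 48.0, -53.0], [10.0, 50.0, -52.0], [12.0, 50.0, -50.0], [9.0, 49.0, -44.0]]
```

Run:
```python
import pickle,numpy as np,cv2
from h import cloud
from kin import *
ims=pickle.load(open('im0.pkl','rb'))
d=ims['scene'];W=cloud(d)[0:70,380:460].reshape(-1,3)
P,R=fk([.932,.313,1.498,0,1.331,-.223]);print(P)
L=R.inv().apply(np.nan_to_num(W-P,nan=9))*1000
m=(np.abs(L).max(1)<90)
L=L[m];print(len(L))
for s in(-1,1):
    k=L[L[:,1]*s>0];j=k[:,2].argsort()[-10:];print(s,k[j].round().tolist())
from workcell import optics
d=optics.get_image('wrist');print(d['fx'],d['cx'],d['cy'],d['pose'].round(3).tolist())
T=np.r_[.524,-.2905,.0275];Rt=toolR(scoopR(10.7,0),40)
print('cam in tool',Rt.inv().apply(d['pose'][:3,3]-T).round(3))
im=d['image'][...,::-1].copy()
for P,c in(((.524,-.290,.027),(0,0,255)),((.510,-.293,.041),(255,0,0))):
    q=np.linalg.inv(d['pose'])@np.r_[P,1];cv2.circle(im,(int(d['fx']*q[0]/q[2]+d['cx']),int(d['fy']*q[1]/q[2]+d['cy'])),5,c,-1)
cv2.imwrite('pics/w.png',im)
W=cloud(d);m=(W[...,2]>.046)&(W[...,2]<.058);print('wrist pts at top height',m.sum(),np.nanmin(W[...,2]))
```

```text
[0.21185068 0.4801853  0.20444855]
278
-1 [[-11.0, -53.0, -47.0], [-11.0, -50.0, -47.0], [-9.0, -55.0, -46.0], [-15.0, -51.0, -46.0], [-8.0, -43.0, -45.0], [-14.0, -47.0, -45.0], [-11.0, -43.0, -43.0], [-15.0, -50.0, -42.0], [-4.0, -50.0, -40.0], [-9.0, -45.0, -40.0]]
1 [[2.0, 40.0, -45.0], [-6.0, 53.0, -45.0], [-11.0, 48.0, -44.0], [-8.0, 47.0, -43.0], [-0.0, 43.0, -43.0], [-11.0, 46.0, -41.0], [-3.0, 42.0, -41.0], [-7.0, 44.0, -40.0], [9.0, 43.0, -39.0], [-3.0, 43.0, -38.0]]
387.6633923289582 316.28870720817577 238.71474517345032 [[0.187, -0.894, 0.407, 0.468], [-0.982, -0.171, 0.075, -0.302], [0.002, -0.414, -0.91, 0.202], [0.0, 0.0, 0.0, 1.0]]
cam in tool [ 0.068  0.    -0.17 ]
wrist pts at top height 17216 -0.0036247298996627264
```

View pics/w.png

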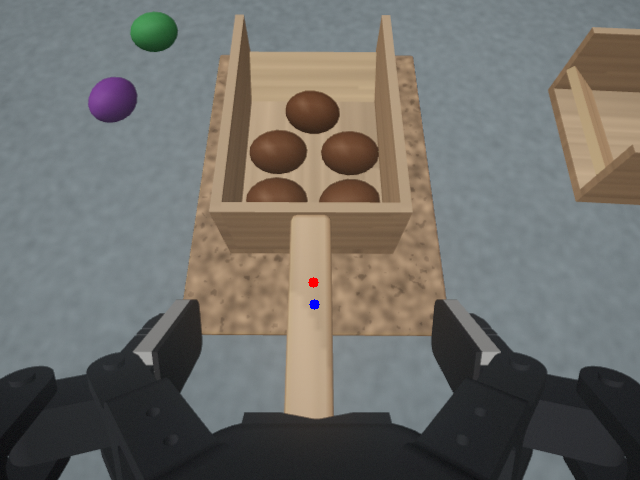

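Run:
```python
import numpy as np
from h import cloud
from kin import *
from workcell import optics,get_obs
d=optics.get_image('wrist');W=cloud(d);o=get_obs();P,R=fk(o['joint_positions'])
L=R.inv().apply((W-P).reshape(-1,3)).reshape(480,640,3)*1000
V=d['image'].max(2)
for u,v in((192,305),(190,330),(198,315),(445,305),(440,330),(437,310),(150,340),(485,340),(312,300)):print(u,v,V[v,u],L[v,u].round(),W[v,u].round(3))
m=(V<75)&(np.abs(L[...,1])<65)&(L[...,2]>-100)&(W[...,2]>.015)
for s in(-1,1):
    k=L[m&(L[...,1]*s>15)];print(s,len(k),np.percentile(k,[1,50,99],axis=0).round().tolist(),k[:,2].max().round())
```

```text
192 305 45 [ 11. -43. -48.] [ 0.494 -0.254  0.072]
190 330 43 [  2. -44. -50.] [ 0.486 -0.255  0.069]
198 315 45 [  4. -43. -42.] [ 0.492 -0.254  0.064]
445 305 48 [ 11.  42. -49.] [ 0.509 -0.338  0.074]
440 330 45 [  1.  42. -47.] [ 0.503 -0.339  0.066]
437 310 49 [  7.  42. -43.] [ 0.509 -0.337  0.067]
150 340 127 [ 11. -48. -71.] [ 0.478 -0.252  0.091]
485 340 127 [ 11.  47. -71.] [ 0.496 -0.345  0.091]
312 300 185 [  3.  -3. -27.] [ 0.509 -0.292  0.052]
-1 12140 [[-11.0, -65.0, -100.0], [6.0, -54.0, -91.0], [48.0, -20.0, 51.0]] 75.0
1 13036 [[-11.0, 26.0, -100.0], [6.0, 53.0, -91.0], [48.0, 65.0, 50.0]] 55.0
```

All three cameras agree that the open fingertips are about 42 mm behind the reported TCP, where 13 mm was expected. I back off and check the tip with the fingers nearly shut before grasping.

Call:
{"api": "servo_tool", "payload": {
  "steps": "1 0 0 0.08 0 0 0;1 0 0 0.1 0 0 0;0.2 0 0 0.1 0 0 0;0.2 0 0 0.1 0 0 0;0.2 0 0 0.1 0 0 0;0.2 0 0 0.1 0 0 0;0.2 0 0 0.1 0 0 0;0.2 0 0 0.1 0 0 0"
}}

```text
t: 4.42
ee_pos: [0.5234, -0.292, 0.0779]
tool_rot: [-0.032, 0.935, 0.088, 0.341]
force: [0.6, -0.3, -0.1]
grip_width: 0.199
grip_force: 0.0
```

```bash
python3 o.py
python3 - <<'E'
import numpy as np
from h import cloud
from kin import *
from workcell import optics,get_obs
for n in('wrist','scene'):
    d=optics.get_image(n);W=cloud(d);o=get_obs();P,R=fk(o['joint_positions'])
    L=R.inv().apply(np.nan_to_num(W-P,nan=9).reshape(-1,3)).reshape(480,640,3)*1000
    V=d['image'].max(2).astype(int)
    m=(V<90 if n=='wrist' else V<140)&(np.abs(L[...,1])<40)&(L[...,2]>-100)&(W[...,2]>.058)&(np.abs(L[...,0])<16)
    for s in(-1,1):
        k=L[m&(L[...,1]*s>4)];j=k[:,2].argsort()[-200::20];print(n,s,len(k),k[j].round().tolist())
E
```

```text
t 4.42 tcp [ 523.4 -292.    77.9] grip [ 511.6 -294.3   92.3] j [-1.004  0.464  1.858  0.984  0.8   -0.329] F [ 0.6 -0.3 -0.1] T [-0.12  0.29 -0.06] w 0.199 0.0
tool y az -79.27 z [ 0.632  0.12  -0.766] yz -0.001
wrist -1 10125 [[5.0, -10.0, -39.0], [6.0, -23.0, -39.0], [6.0, -18.0, -38.0], [11.0, -10.0, -37.0], [6.0, -19.0, -36.0], [7.0, -20.0, -35.0], [6.0, -21.0, -35.0], [-1.0, -10.0, -34.0], [10.0, -11.0, -33.0], [4.0, -10.0, -32.0]]
wrist 1 12189 [[7.0, 18.0, -38.0], [7.0, 19.0, -37.0], [6.0, 18.0, -37.0], [-9.0, 8.0, -36.0], [7.0, 19.0, -35.0], [11.0, 8.0, -34.0], [2.0, 8.0, -34.0], [6.0, 16.0, -33.0], [7.0, 8.0, -32.0], [-7.0, 8.0, -29.0]]
scene -1 352 [[10.0, -27.0, -75.0], [7.0, -9.0, -72.0], [14.0, -15.0, -69.0], [6.0, -12.0, -64.0], [9.0, -16.0, -59.0], [4.0, -7.0, -54.0], [8.0, -16.0, -49.0], [14.0, -8.0, -43.0], [10.0, -12.0, -39.0], [13.0, -8.0, -33.0]]
scene 1 314 [[13.0, 17.0, -76.0], [13.0, 38.0, -73.0], [8.0, 31.0, -69.0], [1.0, 24.0, -64.0], [6.0, 16.0, -59.0], [11.0, 21.0, -54.0], [10.0, 16.0, -49.0], [9.0, 21.0, -44.0], [-5.0, 24.0, -39.0], [4.0, 19.0, -34.0]]
```

The tips are 28 mm short of the reported TCP even when nearly shut, so the true grasp point lies at tool z ≈ -47 mm. I recheck the pour plan with that offset and the mat placement.

```bash
sed -i 's/\.0187\]/OFF]/; s/^G=/OFF=.047\nG=/' kin.py
python3 - <<'E'
from kin import *
rim=np.array([.5997,.2383,.150]);q0=np.array([-1.004,.464,1.858,.984,.8,-.329])
for H in(80,90,100,110):
    q=q0;line=[];J=[]
    for f in np.linspace(0,1,11):
        RS=scoopR(10.7+(H-10.7)*f,0);g0=np.array([.5102,-.2932,.041 if f==0 else .24])
        lip=rim+[0,0,.1]-.06*scoopR(H,0).apply([1,0,0]); g1=lip+scoopR(H,0).apply(G-LIP)
        g=g0+(g1-g0)*f; RT=toolR(RS,40); q,e=ik(g+RT.apply([0,0,OFF]),RT,q); line.append(round(e,1));J.append(q)
    for t in range(0,95,5):
        RS=scoopR(H,t);lip=rim+[0,0,.012+.08*(1-t/90)]-rz(np.radians(H)).apply([.015+.045*(1-t/90),0,0])
        T,RT=tcp_from_lip(lip,RS,40);q,e=ik(T,RT,q);line.append(round(e,1));J.append(q)
    J=np.array(J);print(H,max(line),np.round(np.minimum(J-LO,HI-J).min(0),2),np.abs(np.diff(J[1:],axis=0)).max().round(2),J[11].round(2),J[-1].round(2))
E
```

```text
80 0.0 [1.97 1.25 0.35 0.41 0.68 2.37] 0.09 [-0.46  0.41  1.49  0.67  1.49 -0.43] [ 0.43  0.91  0.54 -0.82  2.1   0.31]
90 0.0 [1.97 1.27 0.5  0.39 0.68 2.37] 0.09 [-0.42  0.55  1.28  0.63  1.63 -0.49] [ 0.45  0.82  0.69 -0.84  1.94  0.26]
100 0.0 [1.97 1.28 0.65 0.38 0.68 2.35] 0.12 [-0.37  0.7   1.03  0.6   1.78 -0.53] [ 0.46  0.74  0.84 -0.85  1.78  0.2 ]
110 0.0 [1.97 1.29 0.53 0.36 0.68 2.32] 0.18 [-0.32  0.87  0.74  0.58  1.96 -0.56] [ 0.47  0.66  0.97 -0.87  1.62  0.13]
```

Call:
{"api": "servo_tool", "payload": {
  "steps": "1 0.032 0.006 0 0 0 0;1 0.032 0.006 0 0 0 0;1 0.032 0.006 0 0 0 0;1 0.032 0.006 0 0 0 0;1 0.032 0.006 -0.05 0 0 0;1 0.032 0.006 -0.09 0 0 0;1 0.032 0.006 -0.13 0 0 0;1 0.032 0.006 -0.146 0 0 0"
}}

```text
t: 5.18
ee_pos: [0.5384, -0.2886, 0.0032]
tool_rot: [-0.033, 0.936, 0.087, 0.34]
force: [-0.5, 0.3, 0.1]
grip_width: 0.998
grip_force: 0.0
```

```bash
python3 o.py
python3 - <<'E'
from workcell import optics
import cv2
d=optics.get_image('scene');s=optics.get_image('wrist')
a=cv2.resize(d['image'][200:340,160:320],None,fx=2.5,fy=2.5);b=cv2.resize(s['image'],(467,350))
cv2.imwrite('pics/g3.png',cv2.resize(cv2.hconcat([a,b]),(800,323))[...,::-1])
E
```

```text
t 5.18 tcp [ 538.4 -288.6    3.2] grip [ 526.6 -290.8   17.6] j [-0.973  0.625  1.857  1.143  0.705 -0.514] F [-0.5  0.3  0.1] T [-0.03  0.28 -0.  ] w 0.998 0.0
tool y az -79.3 z [ 0.631  0.121 -0.766] yz -0.003
```

View pics/g3.png

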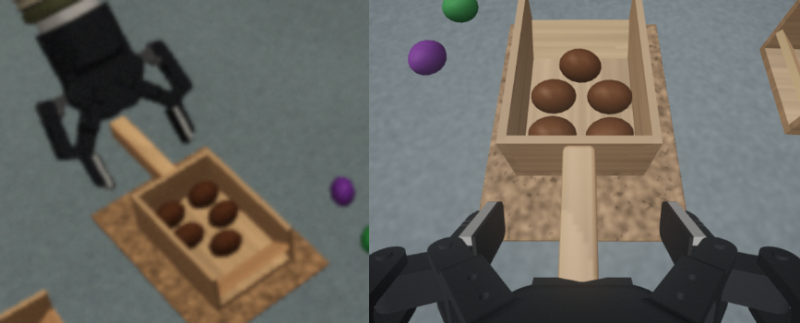

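The view shows the fingers astride the handle, centred on it (wrist crop 500 to 665 around the handle at 578). I close and lift a little.

Call:
{"api": "servo_tool", "payload": {
  "steps": "0 0 0 0 0 0 0;0 0 0 0 0 0 0;0 0 0 0 0 0 0;0 0 0 0 0 0 0;0 0 0 0 0 0 0;0 0 0 0 0 0 0;0 0 0 0 0 0 0;0 0 0 0 0 0 0"
}}

```text
t: 5.95
ee_pos: [0.5398, -0.2891, 0.0061]
tool_rot: [-0.032, 0.935, 0.088, 0.341]
force: [-2.2, 1.3, 6.0]
grip_width: 0.201
grip_force: 59.2
```

```bash
python3 o.py
```

```text
t 5.95 tcp [ 539.8 -289.1    6.1] grip [ 527.9 -291.4   20.4] j [-0.972  0.621  1.854  1.142  0.707 -0.511] F [-2.2  1.3  6. ] T [0.36 0.   0.22] w 0.201 59.2
tool y az -79.25 z [ 0.633  0.12  -0.765] yz 0.0
```

Call:
{"api": "servo_tool", "payload": {
  "steps": "0 0 0 0.01 0 0 0;0 0 0 0.03 0 0 0;0 0 0 0.06 0 0 0;0 0 0 0.09 0 0 0;0 0 0 0.12 0 0 0;0 0 0 0.14 0 0 0;0 0 0 0.15 0 0 0;0 0 0 0.15 0 0 0"
}}

```text
t: 6.62
ee_pos: [0.5396, -0.2894, 0.0812]
tool_rot: [-0.031, 0.935, 0.088, 0.341]
force: [0.7, -0.1, -3.3]
grip_width: 0.202
grip_force: 58.6
```

```bash
python3 o.py
cat > sc.py <<'E'
# scoop top-plane fit in the tool's predicted scoop frame, from scene+side
import numpy as np,cv2,sys
from h import cloud
from kin import *
from workcell import optics,get_obs
tilt=40
o=get_obs();P,R=fk(o['joint_positions'])
RS=R*toolR(Rn.identity(),tilt).inv()
O=P-R.apply([0,0,OFF])-RS.apply(G)
def look(names=('scene','side')):
    out=[]
    for n in names:
        d=optics.get_image(n);W=cloud(d);L=RS.inv().apply(np.nan_to_num(W-O,nan=9).reshape(-1,3))*1000
        h,s,v=cv2.cvtColor(d['image'],cv2.COLOR_RGB2HSV).reshape(-1,3).astype(int).T
        m=(h>5)&(h<25)&(s>70)&(L[:,0]>-75)&(L[:,0]<90)&(np.abs(L[:,1])<65)&(L[:,2]>-25)&(L[:,2]<75)
        out.append((n,L[m],v[m]))
    return out
if __name__=='__main__':
    for n,L,v in look():
        # rim points: top of walls
        k=L[L[:,2]>30]
        side=k[(np.abs(k[:,1])>37)]
        for a in range(-70,70,20):
            b=side[(side[:,0]>a)&(side[:,0]<a+20)]
            if len(b)>3: print(n,a,len(b),'ztop',np.percentile(b[:,2],95).round(1),'y',b[:,1].min().round(),b[:,1].max().round())
        print(n,'x range',np.percentile(L[:,0],[1,99]).round(),'nutmeg px',((v<110)&(np.abs(L[:,1])<38)).sum())
E
python3 sc.py
```

```text
t 6.62 tcp [ 539.6 -289.4   81.2] grip [ 527.8 -291.7   95.5] j [-0.972  0.475  1.828  0.978  0.79  -0.289] F [ 0.7 -0.1 -3.3] T [-0.18  0.88  0.  ] w 0.202 58.6
tool y az -79.26 z [ 0.632  0.119 -0.765] yz 0.002
scene -70 60 ztop 48.1 y -47.0 44.0
scene -50 86 ztop 48.2 y -47.0 45.0
scene -30 87 ztop 47.5 y -47.0 45.0
scene -10 87 ztop 47.3 y -47.0 45.0
scene 10 86 ztop 47.2 y -46.0 45.0
scene 30 86 ztop 47.5 y -46.0 45.0
scene 50 95 ztop 47.0 y -46.0 45.0
scene x range [-67.  66.] nutmeg px 974
side -70 113 ztop 48.4 y -44.0 47.0
side -50 97 ztop 48.2 y -44.0 47.0
side -30 105 ztop 48.2 y -43.0 47.0
side -10 93 ztop 47.7 y -44.0 47.0
side 10 90 ztop 47.8 y -43.0 47.0
side 30 89 ztop 47.9 y -43.0 47.0
side 50 61 ztop 47.5 y -43.0 47.0
side x range [-69.  62.] nutmeg px 657
```

Call:
{"api": "servo_tool", "payload": {
  "steps": "0 0 0 0.015 0 0 0;0 0 0 0.05 0 0 0;0 0 0 0.09 0 0 0;0 0 0 0.13 0 0 0;0 0 0 0.17 0 0 0;0 0 0 0.21 0 0 0;0 0 0 0.24 0 0 0;0 0 0 0.25 0 0 0"
}}

```text
t: 7.38
ee_pos: [0.5399, -0.2896, 0.2078]
tool_rot: [-0.031, 0.935, 0.088, 0.342]
force: [0.3, -0.3, -3.7]
grip_width: 0.201
grip_force: 58.6
```

Call:
{"api": "servo_tool", "payload": {
  "steps": "0 0.003 0.01 0.001 0 0 0.01;0 0.008 0.03 0.002 0 0 0.03;0 0.014 0.05 0.003 0 0 0.055;0 0.02 0.07 0.004 0 0 0.08;0 0.026 0.092 0.006 0 0 0.105;0 0.033 0.116 0.008 0 0 0.13;0 0.04 0.14 0.009 0 0 0.157;0 0.047 0.166 0.01 0 0 0.186"
}}

```text
t: 8.05
ee_pos: [0.5629, -0.2047, 0.2091]
tool_rot: [-0.099, 0.9, 0.269, 0.328]
force: [0.2, 0.3, -4.0]
grip_width: 0.204
grip_force: 58.7
```

Call:
{"api": "servo_tool", "payload": {
  "steps": "0 0.006 0.021 0.001 0 0 0.023;0 0.012 0.042 0.003 0 0 0.047;0 0.018 0.062 0.004 0 0 0.07;0 0.024 0.083 0.005 0 0 0.093;0 0.03 0.104 0.006 0 0 0.116;0 0.036 0.125 0.008 0 0 0.14;0 0.042 0.146 0.009 0 0 0.163;0 0.047 0.166 0.01 0 0 0.186"
}}

```text
t: 8.72
ee_pos: [0.5868, -0.1222, 0.2155]
tool_rot: [-0.16, 0.831, 0.438, 0.303]
force: [0.5, -0.4, -2.5]
grip_width: 0.201
grip_force: 58.7
```

Call:
{"api": "servo_tool", "payload": {
  "steps": "0 0.006 0.021 0.001 0 0 0.023;0 0.012 0.042 0.003 0 0 0.047;0 0.018 0.062 0.004 0 0 0.07;0 0.024 0.083 0.005 0 0 0.093;0 0.03 0.104 0.006 0 0 0.116;0 0.036 0.125 0.008 0 0 0.14;0 0.042 0.146 0.009 0 0 0.163;0 0.047 0.166 0.01 0 0 0.186"
}}

```text
t: 9.38
ee_pos: [0.6104, -0.0391, 0.2206]
tool_rot: [-0.215, 0.73, 0.591, 0.266]
force: [0.1, 0.4, -3.6]
grip_width: 0.201
grip_force: 58.6
```

Call:
{"api": "servo_tool", "payload": {
  "steps": "0 0.007 0.025 0.001 0 0 0.028;0 0.014 0.05 0.003 0 0 0.055;0 0.021 0.075 0.005 0 0 0.083;0 0.028 0.1 0.007 0 0 0.11;0 0.035 0.123 0.008 0 0 0.137;0 0.04 0.143 0.009 0 0 0.16;0 0.045 0.158 0.01 0 0 0.177;0 0.047 0.166 0.01 0 0 0.186"
}}

```text
t: 10.05
ee_pos: [0.6339, 0.0444, 0.2254]
tool_rot: [-0.263, 0.602, 0.721, 0.22]
force: [0.7, -0.1, -3.2]
grip_width: 0.205
grip_force: 58.7
```

```bash
python3 o.py; python3 sc.py
python3 - <<'E'
from sc import *
print('O',O.round(4),'heading',np.degrees(np.arctan2(*RS.apply([1,0,0])[1::-1])).round(2),'lip',(O+RS.apply(LIP)).round(4),RS.apply([1,0,0]).round(3))
E
```

```text
t 10.05 tcp [633.9  44.4 225.4] grip [636.1  32.5 239.7] j [-0.371  0.698  1.019  0.598  1.794 -0.526] F [ 0.7 -0.1 -3.2] T [-0.89 -0.12 -0.04] w 0.205 58.7
tool y az 10.28 z [-0.114  0.633 -0.765] yz 0.001
scene -70 98 ztop 47.3 y -48.0 44.0
scene -50 103 ztop 47.5 y -48.0 46.0
scene -30 95 ztop 46.9 y -46.0 45.0
scene -10 99 ztop 46.6 y -46.0 45.0
scene 10 92 ztop 46.9 y -47.0 47.0
scene 30 92 ztop 47.2 y -46.0 47.0
scene 50 56 ztop 47.1 y -46.0 44.0
scene x range [-70.  61.] nutmeg px 597
side -70 78 ztop 48.0 y 37.0 47.0
side -50 73 ztop 48.2 y 39.0 49.0
side -30 73 ztop 47.5 y 39.0 48.0
side -10 42 ztop 45.9 y 43.0 49.0
side 10 14 ztop 36.0 y 43.0 47.0
side x range [-73.  59.] nutmeg px 302
O [0.6205 0.1174 0.2244] heading 100.14 lip [0.6092 0.1804 0.2485] [-0.176  0.984  0.001]
```

```bash
cat > pour.py <<'E'
from kin import *
H=100.1;rim=np.array([.5997,.2383,.150]);hd=rz(np.radians(H)).apply([1,0,0])
ts=[0,20,45,60,72,86]
zz=np.array([.0985,.065,.022,.013,.012,.012]);xx=np.array([-.058,-.04,-.017,-.015,-.015,-.015])
lip0=np.array([.6092,.1804,.2485])
def tcp(t):
    lip=rim+[0,0,np.interp(t,ts,zz)]+hd*np.interp(t,ts,xx)
    if t<45: lip=lip+(lip0-(rim+[0,0,zz[0]]+hd*xx[0]))*(1-t/45)
    return tcp_from_lip(lip,scoopR(H,t),40)[0]
ax=rz(np.radians(H)).apply([0,1,0]);print('axis',ax.round(3))
for a,b in zip(ts[:-1],ts[1:]):
    print(a,b)
    for i in range(1,9):
        t=a+(b-a)*i/8
        print('0',*((tcp(t)-tcp(a))/.5).round(3),*(ax*(t-a)/120).round(3),end=';')
    print()
E
python3 pour.py
```

```text
axis [-0.985 -0.175  0.   ]
0 20
0 -0.0 0.003 0.004 -0.021 -0.004 0.0;0 -0.001 0.006 0.008 -0.041 -0.007 0.0;0 -0.002 0.01 0.011 -0.062 -0.011 0.0;0 -0.002 0.014 0.015 -0.082 -0.015 0.0;0 -0.003 0.019 0.019 -0.103 -0.018 0.0;0 -0.004 0.025 0.023 -0.123 -0.022 0.0;0 -0.005 0.031 0.027 -0.144 -0.026 0.0;0 -0.006 0.037 0.031 -0.164 -0.029 0.0;
20 45
0 -0.001 0.009 0.004 -0.026 -0.005 0.0;0 -0.003 0.019 0.008 -0.051 -0.009 0.0;0 -0.005 0.029 0.012 -0.077 -0.014 0.0;0 -0.007 0.041 0.016 -0.103 -0.018 0.0;0 -0.009 0.053 0.019 -0.128 -0.023 0.0;0 -0.011 0.065 0.022 -0.154 -0.027 0.0;0 -0.013 0.079 0.024 -0.179 -0.032 0.0;0 -0.016 0.093 0.026 -0.205 -0.037 0.0;
45 60
0 -0.001 0.006 0.005 -0.015 -0.003 0.0;0 -0.002 0.012 0.01 -0.031 -0.005 0.0;0 -0.003 0.018 0.015 -0.046 -0.008 0.0;0 -0.004 0.025 0.019 -0.062 -0.011 0.0;0 -0.006 0.032 0.024 -0.077 -0.014 0.0;0 -0.007 0.039 0.028 -0.092 -0.016 0.0;0 -0.008 0.046 0.032 -0.108 -0.019 0.0;0 -0.01 0.053 0.036 -0.123 -0.022 0.0;
60 72
0 -0.001 0.006 0.004 -0.012 -0.002 0.0;0 -0.002 0.011 0.009 -0.025 -0.004 0.0;0 -0.003 0.017 0.013 -0.037 -0.007 0.0;0 -0.004 0.023 0.016 -0.049 -0.009 0.0;0 -0.005 0.029 0.02 -0.062 -0.011 0.0;0 -0.006 0.036 0.024 -0.074 -0.013 0.0;0 -0.007 0.042 0.027 -0.086 -0.015 0.0;0 -0.009 0.048 0.03 -0.098 -0.018 0.0;
72 86
0 -0.001 0.008 0.004 -0.014 -0.003 0.0;0 -0.003 0.015 0.007 -0.029 -0.005 0.0;0 -0.004 0.023 0.011 -0.043 -0.008 0.0;0 -0.006 0.031 0.014 -0.057 -0.01 0.0;0 -0.007 0.039 0.017 -0.072 -0.013 0.0;0 -0.008 0.047 0.019 -0.086 -0.015 0.0;0 -0.01 0.055 0.022 -0.101 -0.018 0.0;0 -0.011 0.063 0.024 -0.115 -0.02 0.0;
```

Call:
{"api": "servo_tool", "payload": {
  "steps": "0 0 0.003 0.004 -0.02 -0.004 0;0 -0.001 0.006 0.008 -0.041 -0.007 0;0 -0.002 0.01 0.011 -0.062 -0.011 0;0 -0.002 0.014 0.015 -0.082 -0.015 0;0 -0.003 0.019 0.019 -0.103 -0.018 0;0 -0.004 0.025 0.023 -0.123 -0.022 0;0 -0.005 0.031 0.027 -0.144 -0.026 0;0 -0.006 0.037 0.031 -0.164 -0.029 0"
}}

```text
t: 10.82
ee_pos: [0.6303, 0.0609, 0.2414]
tool_rot: [-0.133, 0.633, 0.754, 0.112]
force: [0.5, 0.3, -4.0]
grip_width: 0.199
grip_force: 58.6
```

Call:
{"api": "servo_tool", "payload": {
  "steps": "0 -0.001 0.009 0.004 -0.026 -0.005 0;0 -0.003 0.019 0.008 -0.051 -0.009 0;0 -0.005 0.029 0.012 -0.077 -0.014 0;0 -0.007 0.041 0.016 -0.103 -0.018 0;0 -0.009 0.053 0.019 -0.128 -0.023 0;0 -0.011 0.065 0.022 -0.154 -0.027 0;0 -0.013 0.079 0.024 -0.179 -0.032 0;0 -0.016 0.093 0.026 -0.205 -0.037 0"
}}

```text
t: 11.48
ee_pos: [0.6222, 0.1076, 0.2543]
tool_rot: [0.034, 0.642, 0.765, -0.027]
force: [-0.5, -0.0, -3.1]
grip_width: 0.199
grip_force: 58.5
```

```bash
python3 o.py
python3 - <<'E'
from sc import *
print('lip',(O+RS.apply(LIP)).round(4),RS.apply([1,0,0]).round(3))
for n,L,v in look(): print(n,len(L),np.percentile(L,[1,99],axis=0).round().tolist())
d=[optics.get_image(n)['image'] for n in('scene','side')]
a=cv2.resize(d[0][60:260,300:540],(480,400));b=cv2.resize(d[1][60:310,80:280],(320,400))
cv2.imwrite('pics/p.png',cv2.hconcat([a,b])[...,::-1])
E
```

```text
t 11.48 tcp [622.2 107.6 254.3] grip [621.9 109.2 272.9] j [ 0.025  0.534  1.049 -0.086  1.544 -0.147] F [-0.5 -0.  -3.1] T [-0.07 -0.03 -0.  ] w 0.199 58.5
tool y az 9.98 z [ 0.017 -0.086 -0.996] yz 0.002
lip [0.6025 0.2202 0.1725] [-0.121  0.696 -0.707]
scene 1266 [[-70.0, -47.0, -3.0], [59.0, 42.0, 45.0]]
side 1450 [[-69.0, -41.0, 3.0], [64.0, 48.0, 49.0]]
```

View pics/p.png

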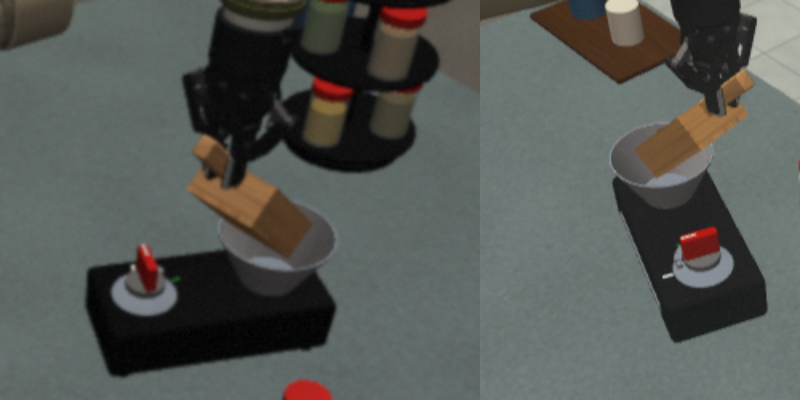

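The lip sits inside the mouth as planned: scene crop lip at about (300,250) in the hopper centred at (278,225). I carry on tipping.

Call:
{"api": "servo_tool", "payload": {
  "steps": "0 -0.001 0.006 0.005 -0.015 -0.003 0;0 -0.002 0.012 0.01 -0.031 -0.005 0;0 -0.003 0.018 0.015 -0.046 -0.008 0;0 -0.004 0.025 0.019 -0.062 -0.011 0;0 -0.006 0.032 0.024 -0.077 -0.014 0;0 -0.007 0.039 0.028 -0.092 -0.016 0;0 -0.008 0.046 0.032 -0.108 -0.019 0;0 -0.01 0.053 0.036 -0.123 -0.022 0"
}}

```text
t: 12.35
ee_pos: [0.6177, 0.1332, 0.2719]
tool_rot: [0.133, 0.633, 0.754, -0.111]
force: [0.9, -0.2, -3.6]
grip_width: 0.202
grip_force: 58.8
```

Call:
{"api": "servo_tool", "payload": {
  "steps": "0 -0.001 0.006 0.004 -0.012 -0.002 0;0 -0.002 0.011 0.009 -0.025 -0.004 0;0 -0.003 0.017 0.013 -0.037 -0.007 0;0 -0.004 0.023 0.016 -0.049 -0.009 0;0 -0.005 0.029 0.02 -0.062 -0.011 0;0 -0.006 0.036 0.024 -0.074 -0.013 0;0 -0.007 0.042 0.027 -0.086 -0.015 0;0 -0.009 0.048 0.03 -0.098 -0.018 0"
}}

```text
t: 13.02
ee_pos: [0.6132, 0.1578, 0.287]
tool_rot: [0.212, 0.618, 0.736, -0.176]
force: [-0.2, 0.4, -2.5]
grip_width: 0.204
grip_force: 58.8
```

Call:
{"api": "servo_tool", "payload": {
  "steps": "0 -0.001 0.008 0.004 -0.014 -0.003 0;0 -0.003 0.015 0.007 -0.029 -0.005 0;0 -0.004 0.023 0.011 -0.043 -0.008 0;0 -0.006 0.031 0.014 -0.057 -0.01 0;0 -0.007 0.039 0.017 -0.072 -0.013 0;0 -0.008 0.047 0.019 -0.086 -0.015 0;0 -0.01 0.055 0.022 -0.101 -0.018 0;0 -0.011 0.063 0.024 -0.115 -0.02 0"
}}

```text
t: 13.68
ee_pos: [0.6076, 0.1898, 0.299]
tool_rot: [0.3, 0.591, 0.706, -0.25]
force: [-0.5, 0.4, -3.0]
grip_width: 0.204
grip_force: 58.9
```

Call:
{"api": "servo_tool", "payload": {
  "steps": "0 0 0 0 0 0 0;0 0 0 0 0 0 0;0 0 0 0 0 0 0;0 0 0 0 0 0 0;0 0 0 0 0 0 0;0 0 0 0 0 0 0"
}}

```text
t: 14.18
ee_pos: [0.6077, 0.1894, 0.2993]
tool_rot: [0.3, 0.592, 0.706, -0.249]
force: [-0.1, -0.2, -3.1]
grip_width: 0.203
grip_force: 58.9
```

```bash
python3 o.py
python3 - <<'E'
from sc import *
print('lip',(O+RS.apply(LIP)).round(4))
for n in('scene','side','wrist'):
    d=optics.get_image(n);W=cloud(d);h,s,v=cv2.split(cv2.cvtColor(d['image'],cv2.COLOR_RGB2HSV))
    m=((h<14)&(s>90)&(v>20)&(v<115)).astype(np.uint8)
    k,lab,st,c=cv2.connectedComponentsWithStats(m)
    for i in range(1,k):
        if st[i,4]>12:
            w=np.nanmedian(W[lab==i],0)
            if .3<w[0]<.9 and w[2]>-.02: print(n,st[i,4],c[i].round(),w.round(3))
    cv2.imwrite(f'pics/raw_{n}.png',d['image'][...,::-1])
E
```

```text
t 14.18 tcp [607.7 189.4 299.3] grip [605.3 202.6 312.3] j [ 0.428  0.703  0.871 -0.784  1.746  0.181] F [-0.1 -0.2 -3.1] T [ 0.74  0.13 -0.01] w 0.203 58.9
tool y az 10.13 z [ 0.128 -0.706 -0.696] yz 0.003
lip [0.6022 0.2218 0.1627]
scene 106 [504.  70.] [0.423 0.602 0.244]
scene 19 [456. 100.] [0.349 0.527 0.157]
scene 35 [504. 104.] [0.411 0.663 0.118]
scene 38 [468. 109.] [0.373 0.555 0.119]
scene 13 [444. 114.] [0.604 0.21  0.328]
scene 18 [423. 134.] [0.581 0.183 0.274]
scene 18 [439. 140.] [0.623 0.19  0.282]
scene 13 [421. 149.] [0.577 0.186 0.236]
scene 18 [449. 152.] [0.649 0.197 0.264]
scene 14 [419. 171.] [0.583 0.191 0.171]
scene 28 [450. 173.] [0.647 0.221 0.199]
scene 2000 [612. 211.] [0.816 0.66  0.011]
scene 160 [436. 188.] [0.595 0.245 0.106]
scene 115 [373. 197.] [0.564 0.08  0.122]
scene 17 [ 39. 258.] [ 0.395 -0.625  0.155]
scene 99 [451. 267.] [0.804 0.112 0.088]
scene 13 [ 33. 267.] [ 0.416 -0.639  0.153]
scene 27 [ 42. 272.] [ 0.409 -0.634  0.125]
scene 13 [ 20. 290.] [ 0.458 -0.672  0.147]
scene 15 [ 16. 305.] [ 0.479 -0.687  0.132]
scene 15 [  8. 305.] [ 0.488 -0.694  0.154]
scene 20 [ 13. 324.] [ 0.499 -0.702  0.112]
scene 15 [ 17. 328.] [ 0.5   -0.704  0.099]
scene 14 [ 31. 340.] [ 0.494 -0.699  0.045]
scene 275 [  9. 351.] [ 0.513 -0.732  0.056]
side 968 [148.  86.] [0.777 0.737 0.013]
side 87 [18. 87.] [0.401 0.597 0.241]
side 144 [ 20. 151.] [0.338 0.552 0.119]
side 190 [195. 170.] [0.605 0.245 0.106]
side 79 [290. 169.] [0.772 0.116 0.086]
side 257 [218. 214.] [0.542 0.084 0.119]
wrist 233 [321.   4.] [0.608 0.21  0.11 ]
wrist 144 [471. 101.] [0.763 0.134 0.086]
wrist 14 [199. 123.] [0.514 0.061 0.08 ]
```

Call:
{"api": "servo_tool", "payload": {
  "steps": "0 0 0 0.02 0 0 0;0 0 0 0.05 0 0 0;0 0 0 0.09 0 0 0;0 -0.01 -0.04 0.13 0 0 0;0 -0.02 -0.08 0.16 0 0 0;0 -0.02 -0.12 0.18 0 0 0;0 -0.02 -0.15 0.18 0 0 0;0 -0.02 -0.17 0.18 0 0 0"
}}

```text
t: 15.0
ee_pos: [0.5974, 0.1033, 0.3909]
tool_rot: [0.3, 0.592, 0.705, -0.249]
force: [0.1, 0.4, -3.3]
grip_width: 0.204
grip_force: 58.9
```

```bash
python3 o.py
python3 - <<'E'
from workcell import optics
import cv2
d=[optics.get_image(n)['image'] for n in('scene','side','wrist')]
a=cv2.resize(d[0][150:220,400:480],(400,350),interpolation=cv2.INTER_CUBIC);b=cv2.resize(d[1][125:195,155:235],(400,350),interpolation=cv2.INTER_CUBIC)
c=cv2.hconcat([cv2.resize(d[0][60:260,300:540],(300,250)),cv2.resize(d[2],(333,250)),cv2.resize(d[1][60:310,80:247],(167,250))])
cv2.imwrite('pics/q.png',cv2.vconcat([cv2.hconcat([a,b]),c])[...,::-1])
E
```

```text
t 15.0 tcp [597.4 103.3 390.9] grip [594.9 116.6 403.9] j [ 0.311  0.545  0.902 -0.809  1.751  0.007] F [ 0.1  0.4 -3.3] T [0.72 0.16 0.  ] w 0.204 58.9
tool y az 10.09 z [ 0.129 -0.706 -0.696] yz 0.005
```

View pics/q.png

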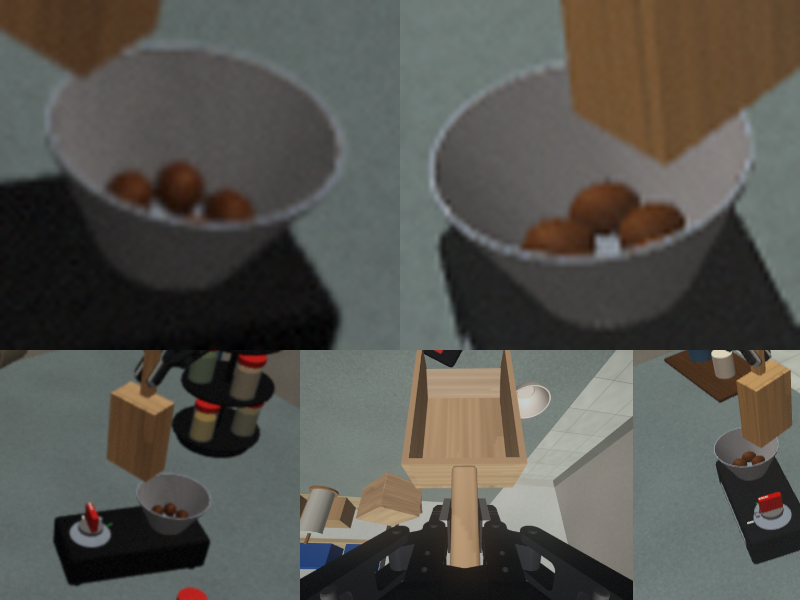

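The upper crops show nutmegs in the hopper, and the wrist view shows the scoop's tray empty. The rest are hidden by the near wall, so I'll count them from above later. Next I bring the scoop back.

Call:
{"api": "servo_tool", "payload": {
  "steps": "0 0.004 -0.007 -0.012 0.044 0.008 0;0 0.009 -0.015 -0.025 0.088 0.016 0;0 0.014 -0.023 -0.037 0.132 0.024 0;0 0.018 -0.03 -0.05 0.176 0.031 0;0 0.023 -0.038 -0.062 0.22 0.039 0;0 0.027 -0.046 -0.075 0.264 0.047 0;0 0.032 -0.053 -0.087 0.308 0.055 0;0 0.036 -0.061 -0.1 0.353 0.063 0"
}}

```text
t: 15.82
ee_pos: [0.6159, 0.0751, 0.3391]
tool_rot: [0.018, 0.642, 0.767, -0.014]
force: [0.5, -0.1, -3.2]
grip_width: 0.201
grip_force: 58.8
```

Call:
{"api": "servo_tool", "payload": {
  "steps": "0 0.004 -0.007 -0.012 0.044 0.008 0;0 0.009 -0.015 -0.025 0.088 0.016 0;0 0.014 -0.023 -0.037 0.132 0.024 0;0 0.018 -0.03 -0.05 0.176 0.031 0;0 0.023 -0.038 -0.062 0.22 0.039 0;0 0.027 -0.046 -0.075 0.264 0.047 0;0 0.032 -0.053 -0.087 0.308 0.055 0;0 0.036 -0.061 -0.1 0.353 0.063 0"
}}

```text
t: 16.48
ee_pos: [0.6339, 0.0439, 0.2887]
tool_rot: [-0.264, 0.603, 0.72, 0.222]
force: [-0.3, 0.5, -3.0]
grip_width: 0.201
grip_force: 58.9
```

Call:
{"api": "servo_tool", "payload": {
  "steps": "0 -0.008 -0.028 -0.002 0 0 -0.031;0 -0.016 -0.055 -0.004 0 0 -0.062;0 -0.024 -0.083 -0.006 0 0 -0.093;0 -0.031 -0.111 -0.008 0 0 -0.124;0 -0.039 -0.138 -0.01 0 0 -0.155;0 -0.047 -0.166 -0.012 0 0 -0.186;0 -0.055 -0.194 -0.014 0 0 -0.217;0 -0.063 -0.221 -0.016 0 0 -0.248"
}}

```text
t: 17.15
ee_pos: [0.6019, -0.0671, 0.2804]
tool_rot: [-0.197, 0.769, 0.54, 0.28]
force: [0.0, -0.4, -3.3]
grip_width: 0.202
grip_force: 58.9
```

Call:
{"api": "servo_tool", "payload": {
  "steps": "0 -0.008 -0.028 -0.002 0 0 -0.031;0 -0.016 -0.055 -0.004 0 0 -0.062;0 -0.024 -0.083 -0.006 0 0 -0.093;0 -0.031 -0.111 -0.008 0 0 -0.124;0 -0.039 -0.138 -0.01 0 0 -0.155;0 -0.047 -0.166 -0.012 0 0 -0.186;0 -0.055 -0.194 -0.014 0 0 -0.217;0 -0.063 -0.221 -0.016 0 0 -0.248"
}}

```text
t: 17.82
ee_pos: [0.5704, -0.1775, 0.2724]
tool_rot: [-0.118, 0.882, 0.325, 0.321]
force: [-0.1, 0.1, -2.0]
grip_width: 0.206
grip_force: 58.8
```

Call:
{"api": "servo_tool", "payload": {
  "steps": "0 -0.008 -0.028 -0.002 0 0 -0.031;0 -0.016 -0.055 -0.004 0 0 -0.062;0 -0.024 -0.083 -0.006 0 0 -0.093;0 -0.031 -0.111 -0.008 0 0 -0.124;0 -0.039 -0.138 -0.01 0 0 -0.155;0 -0.047 -0.166 -0.012 0 0 -0.186;0 -0.055 -0.194 -0.014 0 0 -0.217;0 -0.063 -0.221 -0.016 0 0 -0.248"
}}

```text
t: 18.48
ee_pos: [0.5391, -0.2878, 0.2645]
tool_rot: [-0.032, 0.935, 0.088, 0.341]
force: [-0.7, -0.1, -3.6]
grip_width: 0.202
grip_force: 58.8
```

```bash
python3 o.py
python3 - <<'E'
from sc import *
t=toolR(scoopR(10.7,0),40);T=np.array([.5397,-.2890,.0055])
print('shift',((T-P)/.5).round(4),'turn',(np.degrees((t*R.inv()).as_rotvec())/120).round(4))
print('O',O.round(4),RS.as_matrix().round(3).tolist())
E
python3 sc.py
```

```text
t 18.48 tcp [ 539.1 -287.8  264.5] grip [ 527.3 -290.   278.8] j [-0.971  0.226  1.629  0.727  1.089  0.13 ] F [-0.7 -0.1 -3.6] T [-0.18  0.8  -0.01] w 0.202 58.8
tool y az -79.32 z [ 0.633  0.119 -0.765] yz 0.001
shift [ 0.0012 -0.0023 -0.518 ] turn [0.0002 0.0006 0.0002]
O [ 0.6126 -0.274   0.2636] [[0.983, -0.185, -0.001], [0.185, 0.983, 0.0], [0.001, -0.001, 1.0]]
scene -70 84 ztop 48.2 y -46.0 45.0
scene -50 120 ztop 47.4 y -47.0 45.0
scene -30 122 ztop 47.3 y -47.0 45.0
scene -10 120 ztop 47.0 y -46.0 45.0
scene 10 125 ztop 47.2 y -46.0 46.0
scene 30 132 ztop 47.5 y -46.0 46.0
scene 50 136 ztop 46.7 y -46.0 47.0
scene x range [-65.  66.] nutmeg px 599
side -70 151 ztop 48.3 y -45.0 45.0
side -50 143 ztop 48.0 y -46.0 45.0
side -30 136 ztop 47.9 y -45.0 45.0
side -10 138 ztop 48.1 y -45.0 45.0
side 10 127 ztop 48.1 y -45.0 45.0
side 30 121 ztop 48.3 y -46.0 45.0
side 50 80 ztop 48.0 y -45.0 45.0
side x range [-69.  61.] nutmeg px 216
```

Call:
{"api": "servo_tool", "payload": {
  "steps": "0 0 -0.002 -0.05 0 0 0;0 0 -0.002 -0.11 0 0 0;0 0 -0.002 -0.18 0 0 0;0 0 -0.002 -0.25 0 0 0;0 0 -0.002 -0.32 0 0 0;0 0 -0.002 -0.38 0 0 0;0 0 -0.002 -0.43 0 0 0;0 0 -0.002 -0.46 0 0 0"
}}

```text
t: 19.25
ee_pos: [0.5391, -0.2868, 0.032]
tool_rot: [-0.034, 0.935, 0.089, 0.341]
force: [0.1, 0.8, -2.0]
grip_width: 0.2
grip_force: 58.9
```

Call:
{"api": "servo_tool", "payload": {
  "steps": "0 0 0 -0.02 0 0 0;0 0 0 -0.034 0 0 0;0 0 0 -0.044 0 0 0;0 0 0 -0.05 0 0 0;0 0 0 -0.053 0 0 0;0 0 0 -0.055 0 0 0;0 0 0 -0.056 0 0 0;0 0 0 -0.056 0 0 0"
}}

```text
t: 19.92
ee_pos: [0.5392, -0.2889, 0.0075]
tool_rot: [-0.031, 0.935, 0.088, 0.342]
force: [-0.2, -0.8, -2.3]
grip_width: 0.205
grip_force: 58.9
```

```bash
python3 o.py
```

```text
t 19.92 tcp [ 539.2 -288.9    7.5] grip [ 527.3 -291.1   21.8] j [-0.973  0.617  1.857  1.143  0.707 -0.513] F [-0.2 -0.8 -2.3] T [-0.09  0.82 -0.05] w 0.205 58.9
tool y az -79.28 z [ 0.634  0.119 -0.764] yz 0.001
```

Still hanging, as Fz equals its weight. I lower it in 1 mm steps.

Call:
{"api": "servo_tool", "payload": {
  "steps": "0 0 0 -0.002 0 0 0;0 0 0 -0.003 0 0 0;0 0 0 -0.004 0 0 0;0 0 0 -0.004 0 0 0"
}}

```text
t: 20.25
ee_pos: [0.5394, -0.289, 0.0062]
tool_rot: [-0.031, 0.935, 0.088, 0.343]
force: [-5.4, 0.4, 6.4]
grip_width: 0.203
grip_force: 60.6
```

```bash
python3 o.py
```

```text
t 20.25 tcp [ 539.4 -289.     6.2] grip [ 527.5 -291.3   20.4] j [-0.973  0.62   1.857  1.148  0.707 -0.519] F [-5.4  0.4  6.4] T [0.37 0.4  0.35] w 0.203 60.6
tool y az -79.28 z [ 0.635  0.119 -0.763] yz 0.001
```

Call:
{"api": "servo_tool", "payload": {
  "steps": "0.3 0 0 0 0 0 0;0.6 0 0 0 0 0 0;1 0 0 0 0 0 0;1 0 0 0 0 0 0;1 0 0 0 0 0 0;1 0 0 0.02 0 0 0;1 0 0 0.06 0 0 0;1 0 0 0.12 0 0 0"
}}

```text
t: 20.92
ee_pos: [0.5383, -0.2878, 0.0638]
tool_rot: [-0.033, 0.936, 0.087, 0.341]
force: [0.5, 0.4, -0.1]
grip_width: 1.0
grip_force: 0.0
```

Call:
{"api": "servo_tool", "payload": {
  "steps": "1 0 0 0.08 0 0 0;1 0 0 0.16 0 0 0;1 0 0 0.24 0 0 0;1 0 0 0.32 -0.01 0.05 0;1 0 0 0.38 -0.02 0.1 0;1 0 0 0.4 -0.03 0.15 0;1 0 0 0.4 -0.04 0.2 0;1 0 0 0.4 -0.05 0.25 0"
}}

```text
t: 21.58
ee_pos: [0.5393, -0.2891, 0.2675]
tool_rot: [-0.003, 0.992, 0.094, 0.082]
force: [-0.2, -0.2, -0.7]
grip_width: 1.001
grip_force: 0.0
```

```bash
python3 o.py
python3 - <<'E'
from kin import *
from workcell import get_obs
P,R=fk(get_obs()['joint_positions'])
Rd=lambda az:Rn.from_matrix(np.c_[[np.sin(az),-np.cos(az),0],[np.cos(az),np.sin(az),0],[0,0,-1]]*np.array([[-1,1,1]]*0+[[1,1,1]]))
def down(az):
    y=np.array([np.cos(az),np.sin(az),0]);z=np.array([0,0,-1.]);return Rn.from_matrix(np.c_[np.cross(y,z),y,z])
a=down(np.radians(-79.3));print('untilt turn',(np.degrees((a*R.inv()).as_rotvec())/120).round(3))
print('ik dial',[ik(np.array([.5475,.087,z]),down(np.radians(az)),[0,.5,1.3,0,1.4,-1.2]) for z in(.24,.075) for az in(71,2,-2)])
E
python3 - <<'E'
import numpy as np,cv2
from h import cloud
from workcell import optics
for n in('scene','side'):
    d=optics.get_image(n);W=cloud(d);P=W.reshape(-1,3);h,s,v=cv2.cvtColor(d['image'],cv2.COLOR_RGB2HSV).reshape(-1,3).astype(int).T
    m=(h>8)&(h<25)&(s>70)&(P[:,2]>.044)&(P[:,2]<.060)&(abs(P[:,0]-.566)<.14)&(abs(P[:,1]+.28)<.09)
    p=P[m];r=cv2.minAreaRect((p[:,:2]*1000).astype(np.float32));print(n,m.sum(),r)
    A=np.c_[p[:,:2]-p[:,:2].mean(0),np.ones(len(p))];print('plane',np.linalg.lstsq(A,p[:,2],rcond=None)[0].round(4))
E
```

```text
t 21.58 tcp [ 539.3 -289.1  267.5] grip [ 536.3 -289.5  286. ] j [-0.742  0.393  1.233  0.127  1.41   0.626] F [-0.2 -0.2 -0.7] T [ 0.08  0.07 -0.02] w 1.001 0.0
tool y az -79.25 z [ 0.163  0.02  -0.986] yz 0.01
untilt turn [-0.01   0.078 -0.001]
ik dial [(array([-5.36313028e-02,  3.56313316e-01,  1.34569551e+00, -6.88744593e-15,
        1.43958383e+00, -1.29281507e+00]), np.float64(2.55351295663786e-12)), (array([-5.36313028e-02,  3.56313316e-01,  1.34569551e+00, -2.84032247e-18,
        1.43958383e+00, -8.85378879e-02]), np.float64(1.1102230246251565e-13)), (array([-5.36313028e-02,  3.56313316e-01,  1.34569551e+00, -3.00949949e-18,
        1.43958383e+00, -1.87247178e-02]), np.float64(3.3306690738754696e-13)), (array([-5.36313028e-02,  5.08924668e-01,  1.57024022e+00, -4.29187462e-15,
        1.06242777e+00, -1.29281507e+00]), np.float64(1.4362947903552634e-12)), (array([-5.36313028e-02,  5.08924668e-01,  1.57024022e+00, -3.22457295e-15,
        1.06242777e+00, -8.85378879e-02]), np.float64(1.898037975922271e-12)), (array([-5.36313028e-02,  5.08924668e-01,  1.57024022e+00, -1.61045697e-15,
        1.06242777e+00, -1.87247178e-02]), np.float64(1.8310697700269935e-12))]
scene 768 ((566.8176879882812, -284.9010314941406), (226.93576049804688, 91.99169158935547), 11.420214653015137)
plane [-0.0042 -0.0004  0.0506]
side 1143 ((564.9765014648438, -282.505859375), (225.42625427246094, 91.31771850585938), 11.110003471374512)
plane [-0.0024  0.0041  0.0515]
```

The scoop sits level on the mat, with its top plane at 51 mm and slope under 0.5 %. Next, over to the dial.

Call:
{"api": "servo_tool", "payload": {
  "steps": "1 0 0.02 0 -0.005 0.04 0;1 0 0.06 0 -0.01 0.078 0;1 0 0.1 0 -0.01 0.078 0;1 0 0.12 0 -0.01 0.078 0"
}}

```text
t: 22.02
ee_pos: [0.5393, -0.2267, 0.2644]
tool_rot: [-0.003, 0.995, 0.095, 0.002]
force: [0.9, 0.1, 0.3]
grip_width: 1.0
grip_force: 0.0
```

Call:
{"api": "servo_tool", "payload": {
  "steps": "1 0 0.07 0 0 0 0.055;1 0 0.13 0 0 0 0.11;1 0 0.19 0 0 0 0.165;1 0 0.22 0 0 0 0.22;1 0 0.22 0 0 0 0.275;1 0 0.22 0 0 0 0.33;1 0 0.22 0 0 0 0.38;1 0 0.22 0 0 0 0.418"
}}

```text
t: 22.68
ee_pos: [0.5386, -0.119, 0.2649]
tool_rot: [-0.003, 0.86, 0.51, 0.001]
force: [0.6, -0.1, 0.5]
grip_width: 1.001
grip_force: 0.0
```

Call:
{"api": "servo_tool", "payload": {
  "steps": "1 0 0.07 0 0 0 0.055;1 0 0.13 0 0 0 0.11;1 0 0.19 0 0 0 0.165;1 0 0.22 0 0 0 0.22;1 0 0.22 0 0 0 0.275;1 0 0.22 0 0 0 0.33;1 0 0.22 0 0 0 0.38;1 0 0.22 0 0 0 0.418"
}}

```text
t: 23.35
ee_pos: [0.5387, -0.0091, 0.2649]
tool_rot: [-0.002, 0.563, 0.826, -0.0]
force: [-1.1, -0.2, 0.4]
grip_width: 1.001
grip_force: 0.0
```

Call:
{"api": "servo_tool", "payload": {
  "steps": "0.5 0.016 0.06 0 0 0 0.055;0.5 0.016 0.1 0 0 0 0.11;0.5 0.016 0.14 0 0 0 0.165;0.5 0.016 0.17 0 0 0 0.22;0.5 0.016 0.19 0 0 0 0.275;0.5 0.016 0.192 0 0 0 0.33;0.5 0.016 0.192 0 0 0 0.38;0.5 0.016 0.192 0 0 0 0.418"
}}

```text
t: 24.02
ee_pos: [0.5468, 0.0869, 0.2649]
tool_rot: [-0.002, 0.16, 0.987, -0.001]
force: [-0.0, -0.3, 0.5]
grip_width: 0.502
grip_force: 0.0
```

```bash
python3 o.py
python3 - <<'E'
import numpy as np,cv2
from h import cloud
from workcell import optics
d=optics.get_image('wrist');W=cloud(d);P=W.reshape(-1,3);h,s,v=cv2.cvtColor(d['image'],cv2.COLOR_RGB2HSV).reshape(-1,3).astype(int).T
red=((h<8)|(h>172))&(s>140)&(P[:,2]>.09)&(P[:,2]<.16)
for nm,m in(('red',red),('top',red&(P[:,2]>.133))):
    p=P[m];print(nm,m.sum(),p.mean(0).round(4) if m.sum() else '', cv2.minAreaRect((p[:,:2]*1000).astype(np.float32)) if m.sum()>5 else '')
rim=(P[:,2]>.146)&(P[:,2]<.154)&(s<80)&(np.hypot(P[:,0]-.6,P[:,1]-.238)<.085)&(np.hypot(P[:,0]-.6,P[:,1]-.238)>.05)
p=P[rim]
if len(p)>20:
    A=np.c_[2*p[:,:2],np.ones(len(p))];q=np.linalg.lstsq(A,(p[:,:2]**2).sum(1),rcond=None)[0];print('rim',len(p),q[:2].round(4))
cv2.imwrite('pics/dial.png',d['image'][...,::-1])
E
```

```text
t 24.02 tcp [546.8  86.9 264.9] grip [546.8  87.  283.6] j [-0.053  0.345  1.297 -0.002  1.502 -1.303] F [-0.  -0.3  0.5] T [ 0.03 -0.02  0.02] w 0.502 0.0
tool y az 71.61 z [-0.003 -0.001 -1.   ] yz -0.002
red 848 [0.545  0.0899 0.136 ] ((664.0111083984375, 111.17440032958984), (288.22344970703125, 32.51719665527344), 10.05704402923584)
top 799 [0.546  0.0893 0.1368] ((544.3718872070312, 89.93163299560547), (12.8938570022583, 47.205528259277344), 70.35029602050781)
rim 3125 [0.5982 0.2402]
```

View pics/dial.png

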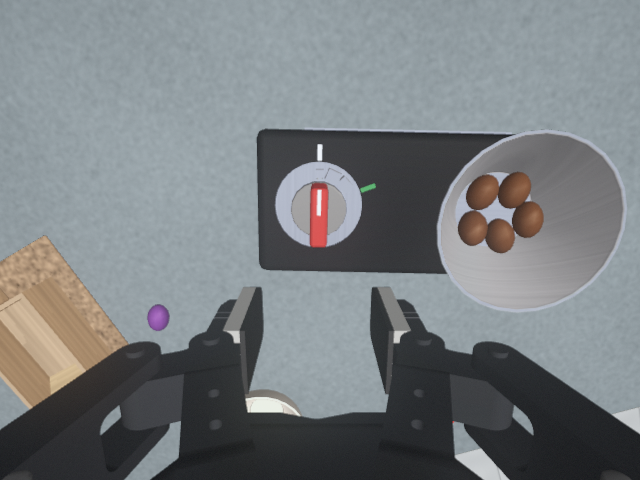

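All five nutmegs lie in the hopper (wrist view around (500,212)), and the dial's bar at (320,205) is aligned with the jaws. I descend and grip.

Call:
{"api": "servo_tool", "payload": {
  "steps": "0.5 -0.003 0.005 -0.07 0 0 -0.01;0.5 -0.003 0.005 -0.14 0 0 -0.01;0.5 -0.003 0.005 -0.2 0 0 -0.01;0.5 -0.003 0.005 -0.25 0 0 -0.01;0.5 -0.003 0.005 -0.3 0 0 -0.01;0.5 -0.003 0.005 -0.34 0 0 -0.01;0.5 -0.003 0.005 -0.362 0 0 -0.01;0.5 -0.003 0.005 -0.362 0 0 -0.01"
}}

```text
t: 24.73
ee_pos: [0.5443, 0.0893, 0.0821]
tool_rot: [-0.004, 0.174, 0.985, -0.002]
force: [-0.4, -0.2, 0.3]
grip_width: 0.503
grip_force: 0.0
```

```bash
python3 o.py
```

```text
t 24.73 tcp [544.3  89.3  82.1] grip [544.4  89.4 100.8] j [-0.049  0.499  1.566 -0.003  1.085 -1.269] F [-0.4 -0.2  0.3] T [-0.01 -0.01  0.02] w 0.503 0.0
tool y az 69.98 z [-0.008 -0.002 -1.   ] yz -0.005
```

Call:
{"api": "servo_tool", "payload": {
  "steps": "0 0 0 0 0 0 0;0 0 0 0 0 0 0;0 0 0 0 0 0 0;0 0 0 0 0 0 0;0 0 0 0 0 0 0;0 0 0 0 0 0 0"
}}

```text
t: 25.23
ee_pos: [0.5462, 0.0889, 0.0858]
tool_rot: [-0.001, 0.173, 0.985, -0.002]
force: [-3.8, -4.3, 4.5]
grip_width: 0.154
grip_force: 61.8
```

```bash
python3 o.py
```

```text
t 25.23 tcp [546.2  88.9  85.8] grip [546.2  89.  104.5] j [-0.048  0.494  1.561 -0.005  1.087 -1.269] F [-3.8 -4.3  4.5] T [-0.76  0.46  0.05] w 0.154 61.8
tool y az 70.1 z [-0.002 -0.004 -1.   ] yz -0.005
```

Call:
{"api": "servo_tool", "payload": {
  "steps": "0 -0.001 -0.001 -0.004 0 0 0;0 -0.001 -0.001 -0.008 0 0 0;0 -0.001 -0.001 -0.012 0 0 0;0 -0.001 -0.001 -0.016 0 0 0;0 -0.001 -0.001 -0.02 0 0 0;0 -0.001 -0.001 -0.024 0 0 0;0 -0.001 -0.001 -0.028 0 0 0;0 -0.001 -0.001 -0.028 0 0 0"
}}

```text
t: 25.9
ee_pos: [0.5463, 0.0889, 0.0737]
tool_rot: [0.0, 0.173, 0.985, -0.002]
force: [-6.0, -2.8, 20.3]
grip_width: 0.151
grip_force: 64.0
```

```bash
python3 o.py
```

```text
t 25.9 tcp [546.3  88.9  73.7] grip [546.3  88.9  92.4] j [-0.048  0.509  1.574 -0.004  1.058 -1.27 ] F [-6.  -2.8 20.3] T [-0.39  1.2   0.01] w 0.151 64.0
tool y az 70.11 z [ 0.    -0.004 -1.   ] yz -0.003
```

It is fully down: 12.1 mm travel and 20 N, above the spring's 11 N. I turn clockwise, holding it down.

Call:
{"api": "servo_tool", "payload": {
  "steps": "0 0 0 -0.002 0 0 -0.01;0 0 0 -0.002 0 0 -0.03;0 0 0 -0.002 0 0 -0.06;0 0 0 -0.002 0 0 -0.09;0 0 0 -0.002 0 0 -0.12;0 0 0 -0.002 0 0 -0.15;0 0 0 -0.002 0 0 -0.18;0 0 0 -0.002 0 0 -0.21"
}}

```text
t: 26.57
ee_pos: [0.5463, 0.0885, 0.0736]
tool_rot: [0.0, 0.385, 0.923, -0.001]
force: [-10.4, -4.3, 27.4]
grip_width: 0.151
grip_force: 65.2
```

```bash
python3 o.py
```

```text
t 26.57 tcp [546.3  88.5  73.6] grip [546.4  88.6  92.3] j [-0.05   0.509  1.574 -0.003  1.058 -0.829] F [-10.4  -4.3  27.4] T [-0.8   2.02  0.08] w 0.151 65.2
tool y az 44.74 z [-0.    -0.003 -1.   ] yz -0.002
```

Call:
{"api": "servo_tool", "payload": {
  "steps": "0 -0.001 0 0 0 0 -0.03;0 -0.002 -0.001 0 0 0 -0.06;0 -0.002 -0.001 0 0 0 -0.09;0 -0.002 -0.001 0 0 0 -0.12;0 -0.002 -0.001 0 0 0 -0.16;0 -0.002 -0.001 0 0 0 -0.2;0 -0.002 -0.001 0 0 0 -0.24;0 -0.002 -0.001 0 0 0 -0.28"
}}

```text
t: 27.23
ee_pos: [0.5459, 0.0882, 0.0736]
tool_rot: [0.0, 0.636, 0.772, 0.001]
force: [-7.9, -3.7, 26.0]
grip_width: 0.154
grip_force: 65.0
```

```bash
python3 o.py
```

```text
t 27.23 tcp [545.9  88.2  73.6] grip [545.9  88.2  92.3] j [-5.200e-02  5.070e-01  1.578e+00  1.000e-03  1.055e+00 -2.460e-01] F [-7.9 -3.7 26. ] T [-0.64  1.53  0.02] w 0.154 65.0
tool y az 11.08 z [ 0.002  0.001 -1.   ] yz 0.002
```

Call:
{"api": "servo_tool", "payload": {
  "steps": "0 0 0 0 0 0 -0.03;0 0 0 0 0 0 -0.05;0 0 0 0 0 0 -0.07;0 0 0 0 0 0 -0.09;0 0 0 0 0 0 -0.1;0 0 0 0 0 0 -0.1"
}}

```text
t: 27.73
ee_pos: [0.5458, 0.0881, 0.0736]
tool_rot: [0.0, 0.711, 0.703, 0.001]
force: [-8.6, -3.3, 25.9]
grip_width: 0.153
grip_force: 65.6
```

```bash
python3 o.py
```

```text
t 27.73 tcp [545.8  88.1  73.6] grip [545.7  88.1  92.3] j [-5.200e-02  5.070e-01  1.578e+00  1.000e-03  1.055e+00 -4.100e-02] F [-8.6 -3.3 25.9] T [-0.66  1.56  0.66] w 0.153 65.6
tool y az -0.67 z [ 0.002  0.001 -1.   ] yz 0.002
```

Call:
{"api": "servo_tool", "payload": {
  "steps": "0 0 0 0 0 0 -0.01;0 0 0 0 0 0 -0.02;0 0 0 0 0 0 -0.02"
}}

```text
t: 27.98
ee_pos: [0.5458, 0.0881, 0.0737]
tool_rot: [0.0, 0.725, 0.688, 0.001]
force: [-8.4, -3.6, 25.6]
grip_width: 0.147
grip_force: 69.9
```

```bash
python3 o.py
```

```text
t 27.98 tcp [545.8  88.1  73.7] grip [545.7  88.1  92.4] j [-5.200e-02  5.070e-01  1.578e+00  1.000e-03  1.055e+00 -1.000e-03] F [-8.4 -3.6 25.6] T [-0.7   1.56  1.18] w 0.147 69.9
tool y az -2.98 z [ 0.002  0.001 -1.   ] yz 0.002
```

Call:
{"api": "servo_tool", "payload": {
  "steps": "0 0 0 0.004 0 0 0;0 0 0 0.009 0 0 0;0 0 0 0.014 0 0 0;0 0 0 0.019 0 0 0;0 0 0 0.024 0 0 0;0 0 0 0.028 0 0 0"
}}

```text
t: 28.48
ee_pos: [0.5454, 0.088, 0.0855]
tool_rot: [-0.0, 0.725, 0.689, 0.001]
force: [0.1, -4.0, 3.7]
grip_width: 0.15
grip_force: 66.7
```

```bash
python3 o.py
```

```text
t 28.48 tcp [545.4  88.   85.5] grip [545.4  88.  104.2] j [-5.300e-02  4.910e-01  1.567e+00  1.000e-03  1.082e+00 -2.000e-03] F [ 0.1 -4.   3.7] T [-0.71 -0.12  1.2 ] w 0.15 66.7
tool y az -2.94 z [ 0.001  0.001 -1.   ] yz 0.001
```

Up again. I release and retreat.

Call:
{"api": "servo_tool", "payload": {
  "steps": "0.3 0 0 0 0 0 0;0.6 0 0 0 0 0 0;0.6 0 0 0 0 0 0;0.6 0 0 0.04 0 0 0;0.6 0 0 0.1 0 0 0;0.6 0 0 0.18 0 0 0;0.6 0 0 0.26 0 0 0;0.6 0 0 0.32 0 0 0"
}}

```text
t: 29.15
ee_pos: [0.5443, 0.0889, 0.2465]
tool_rot: [-0.002, 0.726, 0.688, 0.001]
force: [-0.5, -0.7, 0.3]
grip_width: 0.6
grip_force: 0.0
```

Call:
{"api": "servo_tool", "payload": {
  "steps": "0.6 -0.05 0 0.05 0 0 0;0.6 -0.1 0 0.08 0 0 0;0.6 -0.15 0 0.1 0 0 0;0.6 -0.2 0 0.1 0 0 0;0.6 -0.2 0 0.1 0 0 0;0.6 -0.2 0 0.1 0 0 0"
}}

```text
t: 29.65
ee_pos: [0.4436, 0.0889, 0.2936]
tool_rot: [-0.002, 0.726, 0.688, 0.0]
force: [0.9, 0.2, 0.6]
grip_width: 0.598
grip_force: 0.0
```

```bash
python3 o.py
python3 - <<'E'
import numpy as np,cv2
from h import cloud
from workcell import optics
ims={}
for n in('scene','side','wrist'):
    d=optics.get_image(n);ims[n]=d['image'];W=cloud(d);P=W.reshape(-1,3);h,s,v=cv2.cvtColor(d['image'],cv2.COLOR_RGB2HSV).reshape(-1,3).astype(int).T
    red=((h<8)|(h>172))&(s>140)&(np.hypot(P[:,0]-.546,P[:,1]-.088)<.04)&(P[:,2]>.125)
    p=P[red];r=cv2.minAreaRect((p[:,:2]*1000).astype(np.float32)) if len(p)>5 else ''
    print(n,'dial',len(p),np.percentile(p[:,2],97).round(4) if len(p) else '',r)
    for nm,c in(('bowl',(.795,-.065)),('jar',(.789,.131))):
        m=(np.hypot(P[:,0]-c[0],P[:,1]-c[1])<.07)&(P[:,2]>(.035 if nm=='bowl' else .08))
        if m.sum()>20: print(nm,P[m].mean(0).round(3),cv2.minAreaRect((P[m][:,:2]*1000).astype(np.float32))[0])
a=cv2.resize(ims['scene'][100:360,180:500],(480,390));b=cv2.resize(ims['side'][120:400,120:430],(320,289));b=cv2.copyMakeBorder(b,0,101,0,0,0)
cv2.imwrite('pics/final.png',cv2.hconcat([a,b])[...,::-1])
E
```

```text
t 29.65 tcp [443.6  88.9 293.6] grip [443.7  88.8 312.3] j [-0.064  0.099  1.531  0.003  1.515 -0.01 ] F [0.9 0.2 0.6] T [0.03 0.04 0.02] w 0.598 0.0
tool y az -3.1 z [-0.003  0.003 -1.   ] yz -0.003
scene dial 123 0.1393 ((547.8886108398438, 85.88713073730469), (16.356088638305664, 47.84618377685547), 0.39202025532722473)
bowl [ 0.789 -0.059  0.045] (795.4155883789062, -66.68391418457031)
jar [0.792 0.127 0.093] (789.2450561523438, 129.9075927734375)
side dial 159 0.1408 ((544.4881591796875, 89.02606964111328), (15.555428504943848, 50.617164611816406), 0.3872513175010681)
bowl [ 0.801 -0.058  0.045] (793.8661499023438, -63.721832275390625)
jar [0.783 0.129 0.094] (785.932861328125, 133.26974487304688)
wrist dial 857 0.1383 ((544.2642211914062, 90.3602066040039), (13.756509780883789, 47.55780029296875), 1.8732953071594238)
bowl [ 0.775 -0.073  0.044] (778.9577026367188, -66.3023681640625)
```

The dial turned from 70.35° to 1.87°, which is 68.5°, about 1.2 rad, and it is back up at 138 mm. The bowl and jar have not moved.

```bash
python3 -c "
from workcell import close_job
print(close_job())"
```

```text
the job is handed in; nothing more can be done
None
```

The job is handed in: all five nutmegs are in the hopper, the empty scoop is level on the mat, the dial is turned to its stop and back up, and the bowl and jar have not moved; the arm took about 30 s of the 72 s.

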